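# Put up the keyhole brackets and hang the parts baskets

## Task

Put up the three keyhole brackets on the tool board, each on a stud of its own: slip its keyhole over the stud's head and slide it down until it is fully home behind the head. Then hang every parts basket by its handle on the hook arm of a mounted bracket, one basket to a bracket, let go of everything and leave the other things on the desk where they are.

Things in the scene. Friction and masses are not known exactly. Their poses are not given: they have to be found in the camera images.
- board: plywood tool board, 360 mm wide, 150 high, 18 thick, upright, fixed to the desk by a 93 mm deep foot that reaches backwards only. Origin: on the desk, in the plane of the front face, mid width. x points into the board, away from the robot (the front face looks along -x and bears three studs 110 mm apart in a level row), y along it to the left, z up.
- stud_a (a point): the left stud of the board, 105 mm above the desk, sticking out of the face along the board's -x: shank 8 mm thick, 8 mm long from face to head; flat round head 18 mm wide, 4.5 mm thick. The point lies on its axis 2.5 mm in front of the face, where the middle of a 5 mm plate flat on the face comes. Axes as the board's.
- stud_b (a point): the middle stud of the board, 105 mm above the desk, sticking out of the face along the board's -x: shank 8 mm thick, 8 mm long from face to head; flat round head 18 mm wide, 4.5 mm thick. The point lies on its axis 2.5 mm in front of the face, where the middle of a 5 mm plate flat on the face comes. Axes as the board's.
- stud_c (a point): the right stud of the board, 105 mm above the desk, sticking out of the face along the board's -x: shank 8 mm thick, 8 mm long from face to head; flat round head 18 mm wide, 4.5 mm thick. The point lies on its axis 2.5 mm in front of the face, where the middle of a 5 mm plate flat on the face comes. Axes as the board's.
- bracket_1: metal keyhole bracket, 0.35 kg, standing on its foot, foot and arm to -x, roughly toward the robot (yaw within 0.3). All three are alike. Plate 60 wide (y), 126 high, 5 thick (x); origin: mid thickness of the plate, middle of its lower edge; x out of its flat back, z up. Foot 60 wide, 8 thick, 58 mm to -x. Centre of mass x -20, z 37; grip its arm from above at x about -25 mm.
- bracket_1_seat (a point): point in the keyhole of bracket_1, mid plate, 77 mm above its lower edge: where the stud axis lies when locked. The slot round it is 12 mm wide, its closed upper end at 81 mm; it runs down into an octagonal entry hole 26 mm across with its centre at 52 mm, so the bracket slides 25 mm down after entry.
- bracket_1_arm (a point): point on the upper side of the level hook arm of bracket_1, 48 mm in front of mid plate (x = -48, y = 0, z = 121 mm in its frame). The arm is a bar 12 mm wide (y), 10 mm thick (z 111 to 121), from the plate to x = -91 mm; its last 8 mm are turned up to z = 133 mm. Axes as the bracket's.
- bracket_2: metal keyhole bracket, 0.35 kg, standing on its foot, foot and arm to -x, roughly toward the robot (yaw within 0.3). All three are alike. Plate 60 wide (y), 126 high, 5 thick (x); origin: mid thickness of the plate, middle of its lower edge; x out of its flat back, z up. Foot 60 wide, 8 thick, 58 mm to -x. Centre of mass x -20, z 37; grip its arm from above at x about -25 mm.
- bracket_2_seat (a point): point in the keyhole of bracket_2, mid plate, 77 mm above its lower edge: where the stud axis lies when locked. The slot round it is 12 mm wide, its closed upper end at 81 mm; it runs down into an octagonal entry hole 26 mm across with its centre at 52 mm, so the bracket slides 25 mm down after entry.
- bracket_2_arm (a point): point on the upper side of the level hook arm of bracket_2, 48 mm in front of mid plate (x = -48, y = 0, z = 121 mm in its frame). The arm is a bar 12 mm wide (y), 10 mm thick (z 111 to 121), from the plate to x = -91 mm; its last 8 mm are turned up to z = 133 mm. Axes as the bracket's.
- bracket_3: metal keyhole bracket, 0.35 kg, standing on its foot, foot and arm to -x, roughly toward the robot (yaw within 0.3). All three are alike. Plate 60 wide (y), 126 high, 5 thick (x); origin: mid thickness of the plate, middle of its lower edge; x out of its flat back, z up. Foot 60 wide, 8 thick, 58 mm to -x. Centre of mass x -20, z 37; grip its arm from above at x about -25 mm.
- bracket_3_seat (a point): point in the keyhole of bracket_3, mid plate, 77 mm above its lower edge: where the stud axis lies when locked. The slot round it is 12 mm wide, its closed upper end at 81 mm; it runs down into an octagonal entry hole 26 mm across with its centre at 52 mm, so the bracket slides 25 mm down after entry.
- bracket_3_arm (a point): point on the upper side of the level hook arm of bracket_3, 48 mm in front of mid plate (x = -48, y = 0, z = 121 mm in its frame). The arm is a bar 12 mm wide (y), 10 mm thick (z 111 to 121), from the plate to x = -91 mm; its last 8 mm are turned up to z = 133 mm. Axes as the bracket's.
- basket_1: small grey open parts basket, empty, about 130 g, bottom-heavy, 50 mm deep (x), 80 wide (y), walls 45 high; rigid handle: uprights 4 mm thick at y = +-38 mm and on top a flat bar along y, 18 mm thick (x), 80 long, z = 100 to 118 mm. Opening between rim and bar 55 mm high, 72 wide. Origin: centre of the underside. 2 or 3 alike are there; yaw within 0.3.
- basket_1_handle (a point): middle of the underside of the handle bar of basket_1, 100 mm above its bottom. Axes as the basket's.
- basket_2: small grey open parts basket, empty, about 130 g, bottom-heavy, 50 mm deep (x), 80 wide (y), walls 45 high; rigid handle: uprights 4 mm thick at y = +-38 mm and on top a flat bar along y, 18 mm thick (x), 80 long, z = 100 to 118 mm. Opening between rim and bar 55 mm high, 72 wide. Origin: centre of the underside. 2 or 3 alike are there; yaw within 0.3.
- basket_2_handle (a point): middle of the underside of the handle bar of basket_2, 100 mm above its bottom. Axes as the basket's.
- basket_3: small grey open parts basket, empty, about 130 g, bottom-heavy, 50 mm deep (x), 80 wide (y), walls 45 high; rigid handle: uprights 4 mm thick at y = +-38 mm and on top a flat bar along y, 18 mm thick (x), 80 long, z = 100 to 118 mm. Opening between rim and bar 55 mm high, 72 wide. Origin: centre of the underside. 2 or 3 alike are there; yaw within 0.3.
- basket_3_handle (a point): middle of the underside of the handle bar of basket_3, 100 mm above its bottom. Axes as the basket's.
- tape_measure: grey tape measure, 65x80x38 mm, bystander; origin at the centre of its underside.
- side_cutters: side cutters with red handles lying flat, 51x116x13 mm, bystander; origin at the centre of its underside.
- small_jar: small orange jar with white cap, 38 mm wide, 37 mm high, bystander; origin at the centre of its underside.
- glue_bottle: yellow glue bottle with orange tip, 47 mm wide, 136 mm high, bystander; origin at the centre of its underside.
- solder_spool: solder spool with green flanges standing, 54 mm wide, 42 mm high, bystander; origin at the centre of its underside.
There are look-alikes about, which are no part of the job. What is shaped like the bracket_3 but pink is not meant.

How it is judged:
At the end, for the whole second after the job is handed in: All brackets are locked on a stud (seat point within 8 mm of the stud point), upright; all baskets present hang level by the handle on hook arms of mounted brackets (bar underside within 7 mm of the arm top, between plate and tip), over 65 mm apart; all at rest ((distance between bracket_1_seat and stud_a below 0.008 m or distance between bracket_1_seat and stud_b below 0.008 m or distance between bracket_1_seat and stud_c below 0.008 m) and angle between each of bracket_1, bracket_2, bracket_3's own z axis and vertical below 0.25 rad and linear speed of each of bracket_1, bracket_2, bracket_3 below 0.03 m/s and (distance between bracket_2_seat and stud_a below 0.008 m or distance between bracket_2_seat and stud_b below 0.008 m or distance between bracket_2_seat and stud_c below 0.008 m) and (distance between bracket_3_seat and stud_a below 0.008 m or distance between bracket_3_seat and stud_b below 0.008 m or distance between bracket_3_seat and stud_c below 0.008 m) and ((x of basket_1_handle in the frame of bracket_1 between -0.084 and -0.008 m and y of basket_1_handle in the frame of bracket_1 between -0.035 and 0.035 m and z of basket_1_handle in the frame of bracket_1 between 0.114 and 0.132 m) or (x of basket_1_handle in the frame of bracket_2 between -0.084 and -0.008 m and y of basket_1_handle in the frame of bracket_2 between -0.035 and 0.035 m and z of basket_1_handle in the frame of bracket_2 between 0.114 and 0.132 m) or (x of basket_1_handle in the frame of bracket_3 between -0.084 and -0.008 m and y of basket_1_handle in the frame of bracket_3 between -0.035 and 0.035 m and z of basket_1_handle in the frame of bracket_3 between 0.114 and 0.132 m)) and angle between each of basket_1, basket_2, basket_3's own z axis and vertical below 0.35 rad and linear speed of each of basket_1, basket_2, basket_3 below 0.3 m/s and height (world z) of each of basket_1, basket_2, basket_3 above 0.03 m and ((x of basket_2_handle in the frame of bracket_1 between -0.084 and -0.008 m and y of basket_2_handle in the frame of bracket_1 between -0.035 and 0.035 m and z of basket_2_handle in the frame of bracket_1 between 0.114 and 0.132 m) or (x of basket_2_handle in the frame of bracket_2 between -0.084 and -0.008 m and y of basket_2_handle in the frame of bracket_2 between -0.035 and 0.035 m and z of basket_2_handle in the frame of bracket_2 between 0.114 and 0.132 m) or (x of basket_2_handle in the frame of bracket_3 between -0.084 and -0.008 m and y of basket_2_handle in the frame of bracket_3 between -0.035 and 0.035 m and z of basket_2_handle in the frame of bracket_3 between 0.114 and 0.132 m)) and ((x of basket_3_handle in the frame of bracket_1 between -0.084 and -0.008 m and y of basket_3_handle in the frame of bracket_1 between -0.035 and 0.035 m and z of basket_3_handle in the frame of bracket_1 between 0.114 and 0.132 m) or (x of basket_3_handle in the frame of bracket_2 between -0.084 and -0.008 m and y of basket_3_handle in the frame of bracket_2 between -0.035 and 0.035 m and z of basket_3_handle in the frame of bracket_2 between 0.114 and 0.132 m) or (x of basket_3_handle in the frame of bracket_3 between -0.084 and -0.008 m and y of basket_3_handle in the frame of bracket_3 between -0.035 and 0.035 m and z of basket_3_handle in the frame of bracket_3 between 0.114 and 0.132 m)) and horizontal distance between basket_1_handle and basket_2_handle above 0.065 m and horizontal distance between each of basket_1_handle, basket_2_handle and basket_3_handle above 0.065 m); the robot touches nothing.
It fails at once if the tape measure is pushed more than 6 cm away (distance of tape_measure from where it was at the start of the episode above 0.06 m).
It fails at once if the side cutters is pushed more than 6 cm away (distance of side_cutters from where it was at the start of the episode above 0.06 m).
It fails at once if the small jar is pushed more than 6 cm away (distance of small_jar from where it was at the start of the episode above 0.06 m).
It fails at once if the glue bottle is pushed more than 6 cm away (distance of glue_bottle from where it was at the start of the episode above 0.06 m).
It fails at once if the solder spool is pushed more than 6 cm away (distance of solder_spool from where it was at the start of the episode above 0.06 m).
Of basket_1, basket_2, basket_3 only 2 to 3 are there at a start; the rules pass over those that are not, and their reading is None.
At some moment in a run one of basket_1, basket_2, basket_3 may be knocked a few centimetres aside while the robot is not near it.
It also fails if it takes over 210 s, if anything falls off the work surface, if the arm or the gripper's body presses on something with over 40 N, if the wrist force passes 120 N, or if a joint passes its speed limit or range.

## Robot

A 6-joint arm with a two-finger parallel gripper is mounted at the origin on a cart in front of the work surface, level with it; the furniture and walls round the work are solid. World frame = base frame: x ahead of the robot, y to its left, z up, the work surface at z = 0. Lengths are in m, angles in rad, forces in N, time in s.
With the tool pointing down it reaches from about 0.4 to 0.825 m from the base axis. Payload 7 kg.
Tool frame: the origin (TCP) lies midway between the tips of the shut fingers; the grasp point (between the pads) lies 19 mm behind it; z points along the fingers, y is the line along which they close (so a half turn about z gives the same grasp; the last joint's range is limited). The gripper opens to 88 mm and grips with 3 to 60 N. Pads are 19 mm wide; open, the fingers measure 130 mm over their backs; the gripper's body (78 mm by 193 mm) begins 47 mm behind the grasp point.
Start: joints at [-0.941, 0.359, 0.012, 0, -1.224, -0.288], TCP at [0.226, -0.636, 0.227] pointing down, gripper open.
Joint ranges: [-3.07, 3.07], [-1.43, 2.12], [-1.02, 1.25], [-3.03, 1.67], [-3.05, -0], [-3.03, 3.03]. Speed limits (rad/s): [2.39, 2.39, 3.01, 3.14, 3.14, 3.14].

## Interface

Orientations are given as [roll, pitch, yaw] about the fixed x, y, z axes, in that order (R = Rz(yaw) Ry(pitch) Rx(roll)).
In Python, from station import get_state, grab_frame, calibration, job_done, boxes_of, regions_of, spot_point gives the robot as it stands. The module is installed in compiled form; this text tells all that it offers.
- The arm moves only by the tool arm_command, never from a script. Its argument "commands" is a list of rows, each an object of numbers: "tx", "ty", "tz": the shift along the tool's x, y, z each as a share of 25 cm, from -1 to 1; "twist": the turn about the tool's z as a share of 180 degrees, from -1 to 1. A call has exactly 8 rows; each row is the pose to reach, as a shift and turn from the pose commanded when the call began, along the tool's axes at that moment, turning the shorter way round; what a row does not reach only later rows make up. A row lasts 1/12 s, in which the tool goes at most 41.7 mm and 7.16 degrees, less where a joint would pass 70% of its speed; a pose out of reach is approached as far as the arm can. A call with a number of a shift or a turn outside -1 to 1 is refused whole. A call with a gripper value outside its range is refused whole. "claw" is the opening, from 0 (shut) to 1 (fully open), set as the call begins (left out, the last holds). The fingers move at their own pace and stop on an object; "grip_force" is the grip in N (left out, the last holds). Time passes only in rows, so rows that repeat a pose let the fingers close, or fill a call up. It gives the time, the measured TCP pose, the force, the opening and the grip force at its end, in the units of the state.
- get_state(): the state, without advancing time (a new reading comes with each control period).
- grab_frame(name): name is "scene" or "top"; returns the picture (400x640x3 uint8, red, green, blue); there is no depth.
- calibration(name): a dict with "camera_matrix" (3x3 intrinsics, pixels), "k1" (the pictures are not rectified: a ray, as slopes to the right and down, at radius r is drawn at 1 + k1 r^2 times it, then the intrinsics apply), "extrinsics" (4x4, takes a point from camera to world coordinates). Camera axes: x right, y down, z forward; pixel columns grow to the right and rows downward; lengths in m; the calibration is good to about 2 mm. A picture is of the moment at which its call begins. calibration takes no time and is no camera call.
- job_done(): hands the job in; it is judged then, once.
Trained networks look in the newest picture that a camera, given by its name, has taken for a name from the list of things; names that differ only in an ending like _2 or _b are one class to them, and where a whole thing is asked for, a point or a joint stands for the part that bears it (a point fixed in the world has none). Each returns a list of dicts, best first, with "score" (0 to 1); they miss things now and then, are a little off and sometimes report something else, mostly with a low value. They report only what shows in the picture. A call takes as long as a camera call. They do not tell look-alikes from the thing itself.
- boxes_of(query, camera): "rect" ([left, top, right, bottom] in pixels, round what is visible of it).
- regions_of(query, camera): "region" (400x640 bool, what is visible of it) and "rect" ([left, top, right, bottom] in pixels, round what is visible of it).
- spot_point(query, camera): "uv" ([column, row] in pixels: a listed point, or the origin of a listed thing).
The state is a dict: "t": time; "q": joint angles; "qd": joint speeds; "joint_efforts": joint torques, N m; "eef_pos": TCP position; "ee_rot": TCP orientation; "force": force on the tool from outside, world axes, zero at the start; "moment": the same for the moment, N m; "width": finger opening in m; "gripper_force": force on a finger pad.
Only numpy, scipy, OpenCV 4.12 (cv2) and the standard library are available. Lean on these libraries where they do the work, as an engineer would, in place of code of your own. Each camera call takes 0.05 s, during which the arm holds its last target. There are 200 camera calls.

## Working session

There is one attempt and no reset: what is moved stays moved. The work goes in short steps, Python scripts to look and compute and a tool call to move; the robot and the scene stay as the last step left them, time stands still between calls to the robot, and variables do not carry over. Pictures are saved under pics/ and viewed, at most 14 in all, crops included, and the job is handed in when it is done.

Besides the shell and the picture viewer there is one more tool, called as name([rows], argument=value, ...), one row to a line, values as JSON. arm_command: Moves the arm, as the interface text tells. Shift numbers are shares of 25 cm and turn numbers shares of 180 degrees, none past 1 either way. Its arguments: {"type":"object","properties":{"commands":{"type":"array"},"claw":{"type":"number"},"grip_force":{"type":"number"}},"required":["commands"]}

```bash
mkdir -p pics
cat > h.py <<'E'
import numpy as np, cv2
from station import *
def save(n,f):
    im=grab_frame(n); cv2.imwrite(f,im[:,:,::-1]); return im
def proj(n,P):
    c=calibration(n);T=np.linalg.inv(c["extrinsics"]);p=(T[:3,:3]@np.atleast_2d(P).T).T+T[:3,3]
    s=p[:,:2]/p[:,2:];r2=(s**2).sum(1,keepdims=True);s=s*(1+c["k1"]*r2);K=np.array(c["camera_matrix"])
    return s@K[:2,:2].T+K[:2,2]
def ray(n,uv):
    c=calibration(n);K=np.array(c["camera_matrix"]);T=np.array(c["extrinsics"])
    d=np.linalg.solve(K[:2,:2],np.array(uv,float)-K[:2,2]);s=d.copy()
    for _ in range(20): s=d/(1+c["k1"]*(s@s))
    v=T[:3,:3]@np.array([s[0],s[1],1]);return T[:3,3],v/np.linalg.norm(v)
def atz(n,uv,z):
    o,v=ray(n,uv);return o+v*(z-o[2])/v[2]
def tri(a,ua,b,ub):
    o1,v1=ray(a,ua);o2,v2=ray(b,ub)
    A=np.stack([v1,-v2],1);t=np.linalg.lstsq(A,o2-o1,rcond=None)[0]
    p,q=o1+v1*t[0],o2+v2*t[1];return (p+q)/2,np.linalg.norm(p-q)
E
python3 - <<'E'
from h import *
np.set_printoptions(precision=3,suppress=True)
for n in("scene","top"):
    save(n,f"pics/{n}0.png");c=calibration(n);print(n,c)
    for q in("bracket_1","bracket_1_seat","bracket_1_arm","basket_1","basket_1_handle","stud_a","stud_b","stud_c","board"):
        print(q,[(np.round(d["uv"]).tolist(),round(d["score"],2)) for d in spot_point(q,n)])
s=get_state();print(s)
E
```

```text
scene {'camera_matrix': array([[505.786,   0.   , 320.479],
       [  0.   , 505.786, 187.994],
       [  0.   ,   0.   ,   1.   ]]), 'k1': 0.05444197392539118, 'extrinsics': array([[-0.647, -0.442,  0.621, -0.205],
       [-0.763,  0.374, -0.528,  0.591],
       [ 0.001, -0.815, -0.579,  0.806],
       [ 0.   ,  0.   ,  0.   ,  1.   ]])}
bracket_1 [([244.0, 300.0], 0.9), ([361.0, 233.0], 0.87), ([397.0, 228.0], 0.61)]
bracket_1_seat [([284.0, 249.0], 0.85)]
bracket_1_arm [([299.0, 247.0], 0.94)]
basket_1 [([330.0, 248.0], 0.79), ([428.0, 192.0], 0.61)]
basket_1_handle []
stud_a [([293.0, 160.0], 0.95), ([261.0, 171.0], 0.61), ([328.0, 144.0], 0.58)]
stud_b [([293.0, 160.0], 0.95), ([261.0, 171.0], 0.61), ([328.0, 144.0], 0.58)]
stud_c [([293.0, 160.0], 0.95), ([261.0, 171.0], 0.61), ([328.0, 144.0], 0.58)]
board [([295.0, 191.0], 0.93), ([324.0, 144.0], 0.6)]
top {'camera_matrix': array([[436.283,   0.   , 318.673],
       [  0.   , 436.283, 194.769],
       [  0.   ,   0.   ,   1.   ]]), 'k1': -0.10392147127222766, 'extrinsics': array([[ 0.006, -0.997,  0.079,  0.448],
       [-1. 
[... 336 characters left out ...]
], 0.7)]
basket_1 [([304.0, 231.0], 0.63)]
basket_1_handle []
stud_a [([367.0, 148.0], 0.87), ([330.0, 150.0], 0.55)]
stud_b [([367.0, 148.0], 0.87), ([330.0, 150.0], 0.55)]
stud_c [([367.0, 148.0], 0.87), ([330.0, 150.0], 0.55)]
board [([330.0, 156.0], 0.96)]
{'t': 1.0, 'q': array([-0.941,  0.359,  0.012,  0.   , -1.224, -0.288]), 'qd': array([ 0.   ,  0.001,  0.001,  0.001,  0.002, -0.002]), 'joint_efforts': array([ -0.001, -58.239,  29.33 ,   7.003,   0.012,  -0.   ]), 'eef_pos': array([ 0.226, -0.636,  0.227]), 'ee_rot': array([-3.142, -0.   , -2.8  ]), 'force': array([-0.185, -1.835, -1.053]), 'moment': array([-0.012,  0.026,  0.006]), 'gripper_force': 0.0, 'width': 0.08734159983323167}
```

View pics/scene0.png

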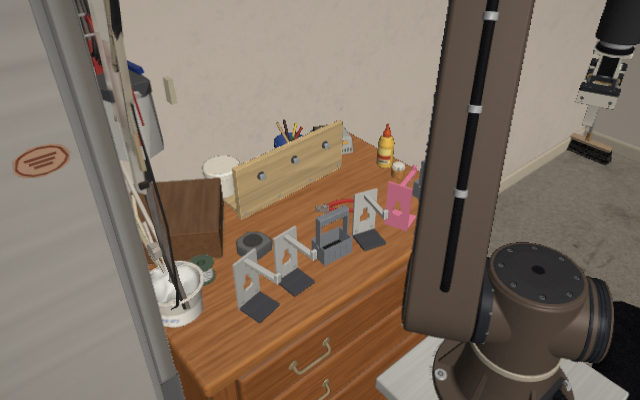

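View pics/top0.png

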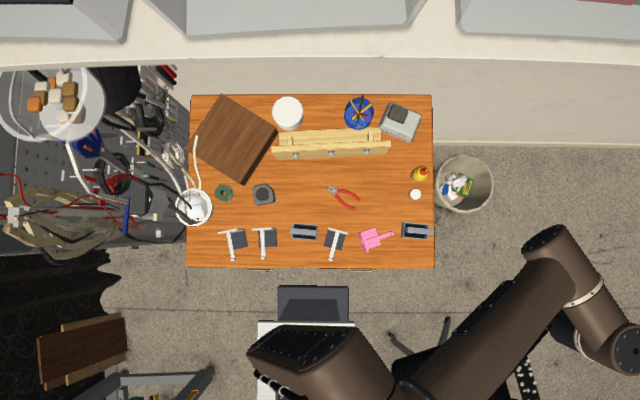

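```bash
python3 - <<'E'
import cv2
a=cv2.imread('pics/top0.png')[185:270,200:440];cv2.imwrite('pics/top0c.png',cv2.resize(a,None,fx=3.3,fy=3.3,interpolation=cv2.INTER_CUBIC))
b=cv2.imread('pics/scene0.png')[110:325,220:440];cv2.imwrite('pics/scene0c.png',cv2.resize(b,None,fx=2.75,fy=2.75,interpolation=cv2.INTER_CUBIC))
E
python3 - <<'E'
from h import *
np.set_printoptions(precision=3,suppress=True)
for n in("scene","top"):
  for q in("bracket_1","basket_1","board"):
    for d in regions_of(q,n):
        print(n,q,d["rect"],round(d["score"],2),d["region"].sum())
        if n=="scene" or 1: np.save(f"pics/{n}_{q}_{int(d['rect'][0])}.npy",d["region"])
for uv in[(296,153),(331,152),(367,148)]: print(atz("top",uv,.105))
for uv in[(237,232),(265,230),(336,230),(304,231),(417,231)]: print(atz("top",uv,0))
print(tri("top",(367,148),"scene",(328,144)),tri("top",(330,150),"scene",(293,160)))
E
```

```text
scene bracket_1 [270.1, 225.1, 319.7, 297.2] 0.88 1657
scene bracket_1 [350.4, 188.2, 390.1, 253.7] 0.65 1483
scene bracket_1 [383.6, 163.8, 417.3, 230.6] 0.63 1178
scene bracket_1 [230.1, 248.8, 283.5, 326.3] 0.59 2019
scene basket_1 [312.0, 203.7, 352.9, 263.6] 0.84 1639
scene basket_1 [409.5, 161.0, 424.1, 199.2] 0.71 194
scene basket_1 [235.6, 249.3, 280.8, 324.7] 0.32 1964
scene board [223.6, 119.7, 340.2, 221.1] 0.62 5806
scene board [379.7, 126.0, 391.6, 167.5] 0.22 526
top bracket_1 [357.5, 227.0, 394.6, 251.3] 0.8 460
top bracket_1 [322.4, 224.4, 347.9, 258.9] 0.79 400
top bracket_1 [256.0, 227.6, 279.4, 256.9] 0.76 408
top bracket_1 [219.4, 229.2, 246.9, 259.8] 0.61 430
top basket_1 [403.5, 220.3, 437.3, 239.7] 0.97 471
top basket_1 [291.6, 225.3, 320.1, 238.3] 0.97 415
top board [276.1, 126.1, 390.6, 161.1] 0.69 2912
[0.683 0.029 0.105]
[ 0.686 -0.079  0.105]
[ 0.699 -0.19   0.105]
[0.437 0.23  0.   ]
[0.444 0.136 0.   ]
[ 0.446 -0.097  0.   ]
[0.442 0.008 0.   ]
[ 0.444 -0.364  0.   ]
(array([ 0.695, -0.194,  0.106]), np.float64(0.010118530525544896)) (array([ 0.692, -0.076,  0.103]), np.float64(0.0011587856057261913))
```

View pics/top0c.png

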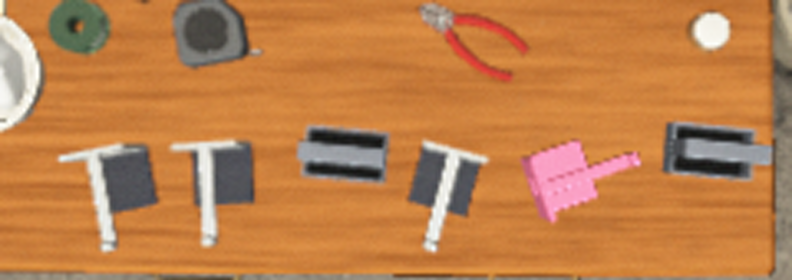

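View pics/scene0c.png

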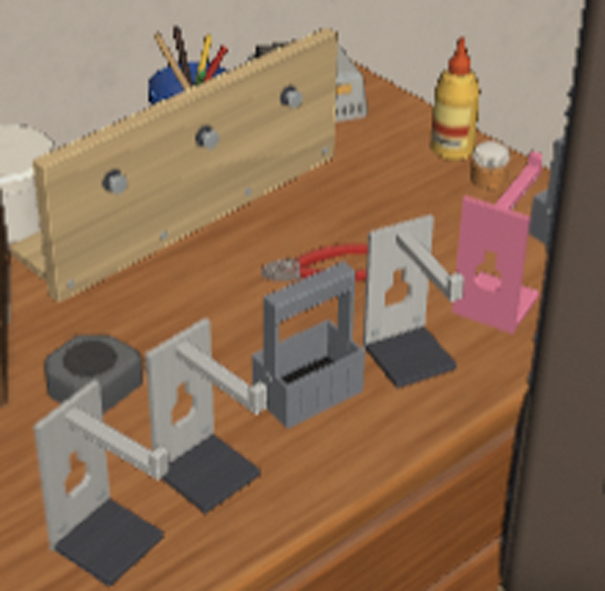

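```bash
cat > fit.py <<'E'
from h import *
from scipy.optimize import least_squares
np.set_printoptions(precision=4,suppress=True)
S=lambda p:(np.array(p,float)+.5)/2.75-.5+[220,110]
T=lambda p:(np.array(p,float)+.5)/3.3-.5+[200,185]
def place(p,M):
    c,s=np.cos(p[2]),np.sin(p[2]);M=np.array(M,float)/1000
    return np.stack([p[0]+c*M[:,0]-s*M[:,1],p[1]+s*M[:,0]+c*M[:,1],M[:,2]],1)
def fit(pts,p0):
    # pts: list (cam, model mm, uv)
    def f(p):
        return np.concatenate([(proj(n,place(p,[m]))[0]-uv) for n,m,uv in pts])
    r=least_squares(f,p0,loss="soft_l1");return r.x,r.fun.reshape(-1,2)
E
python3 - <<'E'
from fit import *
TL,TR,BL,FL,FR,TIP=(-2.5,30,126),(-2.5,-30,126),(-2.5,30,0),(-60,30,4),(-60,-30,4),(-87,0,133)
br={"A":([(TL,37,421),(TR,100,382),(TIP,157,452),(BL,50,545),(FL,110,583),(FR,162,535)],(108,246),(.44,.23,0)),
"B":([(TL,148,357),(TR,210,320),(TIP,258,388),(BL,162,468),(FL,208,511),(FR,260,470)],(208,241),(.44,.136,0)),
"C":([(TL,367,233),(TR,432,217),(TIP,456,279),(BL,368,345),(FL,402,386),(FR,456,365)],(430,245),(.44,-.1,0))}
for k,(s,t,p0) in br.items():
    x,r=fit([("scene",m,S((u,v))) for m,u,v in s]+[("top",TIP,T(t))],p0);print(k,x,"\n",r.T)
im=cv2.imread("pics/scene0.png");hs=cv2.cvtColor(im,cv2.COLOR_BGR2HSV)
def cen(im,u,v,w=6):
    h=cv2.cvtColor(im,cv2.COLOR_BGR2HSV)[v-w:v+w+1,u-w:u+w+1]
    m=(h[...,1]<65);n,l,st,ce=cv2.connectedComponentsWithStats(m.astype(np.uint8))
    i=1+np.argmax(st[1:,4]) if n>1 else 0;return ce[i]+[u-w,v-w],st[i]
ss=[cen(im,*map(int,S(p))) for p in[(115,182),(207,137),(291,97)]]
tt=[cen(cv2.imread("pics/top0.png"),*p,w=5) for p in[(296,153),(331,152),(367,149)]]
for a,b in zip(ss,tt): print(a,b,tri("scene",a[0],"top",b[0]))
E
python3 - <<'E'
import cv2
a=cv2.imread('pics/top0.png')[120:168,265:400];cv2.imwrite('pics/brd.png',cv2.resize(a,None,fx=5.5,fy=5.5,interpolation=cv2.INTER_CUBIC))
E
```

```text
A [0.4482 0.2316 0.1702] 
 [[ 0.2785  0.0922 -0.7162  1.4298 -0.8343  1.2045 -0.594 ]
 [ 1.3126 -0.797  -0.9127  1.069   0.2765 -0.1167 -1.9016]]
B [0.4535 0.1289 0.0666] 
 [[ 0.7264  0.1991  0.0218 -1.4331 -0.5957  1.16    0.2487]
 [-0.508  -0.2022 -1.0332  3.0811  0.5181  0.887  -1.4543]]
C [ 0.4489 -0.1    -0.2571] 
 [[ 1.2984  0.3976 -0.0081 -1.1375 -1.6445  0.7667  0.4124]
 [ 0.531  -0.2086 -1.5374  1.8104  0.2613  0.5325 -1.4689]]
(array([261.3793, 175.8793]), array([ 2,  3,  9,  9, 58], dtype=int32)) (array([295.2381, 155.3333]), array([ 2,  5,  6,  5, 21], dtype=int32)) (array([0.6756, 0.0323, 0.1087]), np.float64(0.0027245837969267573))
(array([294.9455, 159.6   ]), array([ 3,  3,  9,  8, 55], dtype=int32)) (array([331.    , 153.3158]), array([ 3,  4,  5,  5, 19], dtype=int32)) (array([ 0.6824, -0.0778,  0.1081]), np.float64(0.0029916818326843207))
(array([325.5208, 144.9375]), array([ 3,  3,  8,  8, 48], dtype=int32)) (array([366.6 , 151.95]), array([ 2,  6,  6,  5, 20], dtype=int32)) (array([ 0.6875, -0.1872,  0.1081]), np.float64(0.003880636937244112))
```

View pics/brd.png

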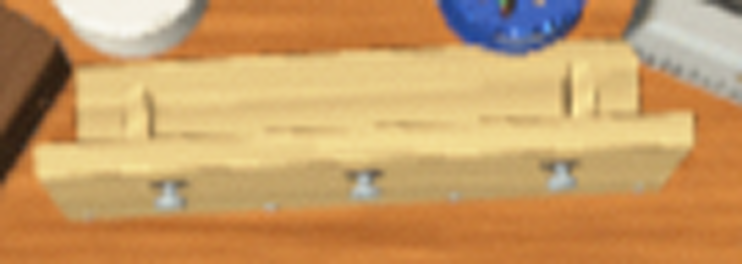

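Run:
```python
from fit import *
B=lambda p:(np.array(p,float)+.5)/5.5-.5+[265,120]
st=[(-10,110,105),(-10,0,105),(-10,-110,105)];st2=[(-8.5,*s[1:]) for s in st]
pts=[("scene",s,np.array(u)) for s,u in zip(st,[(261.38,175.88),(294.95,159.6),(325.52,144.94)])]
pts+=[("top",s,np.array(u)) for s,u in zip(st2,[(295.24,155.33),(331,153.32),(366.6,151.95)])]
cor=[("scene",(0,180,0),S((60,298))),("scene",(0,-180,0),S((337,160))),("top",(0,180,0),B((71,218))),("top",(0,-180,0),B((661,189)))]
for P in(pts,pts[:3],pts[3:],cor,pts+cor):
    x,r=fit(P,(.69,-.08,.05));print(x);print(r.T)
```

```text
[ 0.6929 -0.0777  0.0514]
[[ 0.4822  0.6024  0.6807 -0.062  -0.2664 -0.2919]
 [ 0.9087  0.9248  0.769  -1.0887 -0.8001 -1.0945]]
[ 0.6973 -0.0791  0.0528]
[[-0.0101  0.0102  0.0004]
 [-0.0193  0.0589 -0.0424]]
[ 0.6898 -0.0783  0.0512]
[[ 0.1364 -0.059  -0.0761]
 [-0.1009  0.1962 -0.0909]]
[ 0.6905 -0.0808  0.0464]
[[-0.0386  0.1949 -0.2334  0.4017]
 [ 2.0366 -0.6547 -0.6041  0.0759]]
[ 0.6916 -0.079   0.0453]
[[ 1.0455  1.3025  1.5246  0.3402  0.1486  0.1378 -0.9351 -0.4728 -0.7588
  -0.1284]
 [ 0.8372  0.962   0.8961 -0.885  -0.3795 -0.4574  2.0635 -0.5796 -1.0102
  -0.2122]]
```

```bash
cat > mv.py <<'E'
import numpy as np
def rows(cur,wps):
    # cur=(x,y,z,yaw) waypoints likewise; prints shares per call
    for w in wps:
        d=np.array(w[:3])-cur[:3];c,s=np.cos(cur[3]),np.sin(cur[3])
        a=(cur[3]-w[3]+np.pi)%(2*np.pi)-np.pi
        print("tx %.3f ty %.3f tz %.3f twist %.4f"%((d[0]*c+d[1]*s)/.25,(d[0]*s-d[1]*c)/.25,-d[2]/.25,a/np.pi), w)
        cur=w
def cur():
    from station import get_state
    s=get_state();return (*s["eef_pos"],s["ee_rot"][2])
def off(p,x,y):
    return p[0]+np.cos(p[2])*x-np.sin(p[2])*y,p[1]+np.sin(p[2])*x+np.cos(p[2])*y
E
python3 - <<'E'
from mv import *
g=off((.448,.2316,.17),-.027,0);y=.17-np.pi
rows((.2264,-.636,.227,-2.8),[(.40,-.42,.227,y),(.47,-.19,.227,y),(.46,.04,.227,y),(*g,.2,y),(*g,.097,y)])
E
```

```text
tx -0.944 ty 0.581 tz -0.000 twist 0.0546 (0.4, -0.42, 0.227, -2.971592653589793)
tx -0.432 ty 0.859 tz -0.000 twist 0.0000 (0.47, -0.19, 0.227, -2.971592653589793)
tx -0.116 ty 0.914 tz -0.000 twist 0.0000 (0.46, 0.04, 0.227, -2.971592653589793)
tx 0.026 ty 0.763 tz 0.108 twist 0.0000 (np.float64(0.42138921129344187), np.float64(0.22703207657519112), 0.2, -2.971592653589793)
tx -0.000 ty 0.000 tz 0.412 twist 0.0000 (np.float64(0.42138921129344187), np.float64(0.22703207657519112), 0.097, -2.971592653589793)
```

arm_command([
  {"tx":-0.944,"ty":0.581,"tz":0,"twist":0.055},
  {"tx":-0.944,"ty":0.581,"tz":0,"twist":0.055},
  {"tx":-0.944,"ty":0.581,"tz":0,"twist":0.055},
  {"tx":-0.944,"ty":0.581,"tz":0,"twist":0.055},
  {"tx":-0.944,"ty":0.581,"tz":0,"twist":0.055},
  {"tx":-0.944,"ty":0.581,"tz":0,"twist":0.055},
  {"tx":-0.944,"ty":0.581,"tz":0,"twist":0.055},
  {"tx":-0.944,"ty":0.581,"tz":0,"twist":0.055},
], claw=0.5, grip_force=40)

```text
t: 1.97
eef_pos: [0.4028, -0.4167, 0.2271]
ee_rot: [-3.141, 0.001, -2.969]
force: [-0.5, -1.3, -0.5]
width: 0.045
gripper_force: 0.0
```

arm_command([
  {"tx":-0.432,"ty":0.859},
  {"tx":-0.432,"ty":0.859},
  {"tx":-0.432,"ty":0.859},
  {"tx":-0.432,"ty":0.859},
  {"tx":-0.432,"ty":0.859},
  {"tx":-0.432,"ty":0.859},
  {"tx":-0.432,"ty":0.859},
  {"tx":-0.432,"ty":0.859},
])

```text
invalid input
```

arm_command([
  {"tx":-0.116,"ty":0.914},
  {"tx":-0.116,"ty":0.914},
  {"tx":-0.116,"ty":0.914},
  {"tx":-0.116,"ty":0.914},
  {"tx":-0.116,"ty":0.914},
  {"tx":-0.116,"ty":0.914},
  {"tx":-0.116,"ty":0.914},
  {"tx":-0.116,"ty":0.914},
])

```text
invalid input
```

arm_command([
  {"tx":0.026,"ty":0.763,"tz":0.1},
  {"tx":0.026,"ty":0.763,"tz":0.1},
  {"tx":0.026,"ty":0.763,"tz":0.1},
  {"tx":0.026,"ty":0.763,"tz":0.1},
  {"tx":0.026,"ty":0.763,"tz":0.1},
  {"tx":0.026,"ty":0.763,"tz":0.1},
  {"tx":0.026,"ty":0.763,"tz":0.1},
  {"tx":0.026,"ty":0.763,"tz":0.1},
])

```text
invalid input
```

arm_command([
  {"tx":-0.432,"ty":0.859,"tz":0,"twist":0},
  {"tx":-0.432,"ty":0.859,"tz":0,"twist":0},
  {"tx":-0.432,"ty":0.859,"tz":0,"twist":0},
  {"tx":-0.432,"ty":0.859,"tz":0,"twist":0},
  {"tx":-0.432,"ty":0.859,"tz":0,"twist":0},
  {"tx":-0.432,"ty":0.859,"tz":0,"twist":0},
  {"tx":-0.432,"ty":0.859,"tz":0,"twist":0},
  {"tx":-0.432,"ty":0.859,"tz":0,"twist":0},
])

```text
t: 2.63
eef_pos: [0.4708, -0.1887, 0.2269]
ee_rot: [-3.141, 0.001, -2.969]
force: [1.1, 0.0, 0.3]
width: 0.0437
gripper_force: 0.0
```

arm_command([
  {"tx":-0.116,"ty":0.914,"tz":0,"twist":0},
  {"tx":-0.116,"ty":0.914,"tz":0,"twist":0},
  {"tx":-0.116,"ty":0.914,"tz":0,"twist":0},
  {"tx":-0.116,"ty":0.914,"tz":0,"twist":0},
  {"tx":-0.116,"ty":0.914,"tz":0,"twist":0},
  {"tx":-0.116,"ty":0.914,"tz":0,"twist":0},
  {"tx":-0.116,"ty":0.914,"tz":0,"twist":0},
  {"tx":-0.116,"ty":0.914,"tz":0,"twist":0},
])

```text
t: 3.3
eef_pos: [0.4605, 0.0401, 0.2266]
ee_rot: [-3.141, 0.0, -2.971]
force: [-0.2, -0.4, -1.0]
width: 0.0441
gripper_force: 0.0
```

arm_command([
  {"tx":0.026,"ty":0.763,"tz":0.1,"twist":0},
  {"tx":0.026,"ty":0.763,"tz":0.1,"twist":0},
  {"tx":0.026,"ty":0.763,"tz":0.1,"twist":0},
  {"tx":0.026,"ty":0.763,"tz":0.1,"twist":0},
  {"tx":0.026,"ty":0.763,"tz":0.1,"twist":0},
  {"tx":0.026,"ty":0.763,"tz":0.1,"twist":0},
  {"tx":0.026,"ty":0.763,"tz":0.1,"twist":0},
  {"tx":0.026,"ty":0.763,"tz":0.1,"twist":0},
])

```text
t: 3.97
eef_pos: [0.4223, 0.2256, 0.2014]
ee_rot: [-3.141, -0.0, -2.974]
force: [-0.3, 0.1, -0.1]
width: 0.0437
gripper_force: 0.0
```

arm_command([
  {"tx":0,"ty":0,"tz":0.15,"twist":0},
  {"tx":0,"ty":0,"tz":0.25,"twist":0},
  {"tx":0,"ty":0,"tz":0.32,"twist":0},
  {"tx":0,"ty":0,"tz":0.37,"twist":0},
  {"tx":0,"ty":0,"tz":0.4,"twist":0},
  {"tx":0,"ty":0,"tz":0.418,"twist":0},
  {"tx":0,"ty":0,"tz":0.418,"twist":0},
  {"tx":0,"ty":0,"tz":0.418,"twist":0},
])

```text
t: 4.63
eef_pos: [0.4225, 0.2267, 0.0977]
ee_rot: [3.141, 0.001, -2.973]
force: [0.5, -0.5, 0.4]
width: 0.0438
gripper_force: 0.0
```

arm_command([
  {"tx":0,"ty":0,"tz":0,"twist":0},
  {"tx":0,"ty":0,"tz":0,"twist":0},
  {"tx":0,"ty":0,"tz":0,"twist":0},
  {"tx":0,"ty":0,"tz":0,"twist":0},
  {"tx":0,"ty":0,"tz":0,"twist":0},
  {"tx":0,"ty":0,"tz":0,"twist":0},
  {"tx":0,"ty":0,"tz":0,"twist":0},
  {"tx":0,"ty":0,"tz":0,"twist":0},
], claw=0, grip_force=45)

```text
t: 5.3
eef_pos: [0.4219, 0.2271, 0.0971]
ee_rot: [3.142, 0.0, -2.972]
force: [-0.8, 0.4, 0.7]
width: 0.0115
gripper_force: 44.8
```

Run:
```python
from h import *
from mv import *
a=save("scene","pics/s1.png");b=save("top","pics/t1.png");print(cur(),get_state()["width"],get_state()["force"])
a=cv2.resize(a[210:330,220:330],None,fx=4,fy=4,interpolation=2);b=cv2.resize(b[190:270,190:290],None,fx=3.5,fy=3.5,interpolation=2)
o=np.zeros((480,800,3),np.uint8);o[:480,:440]=a;o[:280,440:790]=b;cv2.imwrite("pics/c1.png",o[:,:,::-1])
```

```text
(np.float64(0.42191482132456787), np.float64(0.227067785121618), np.float64(0.09712949888706673), np.float64(-2.972410595147057)) 0.011132937307180063 [-0.48561276  1.05303865  1.0702096 ]
```

View pics/c1.png

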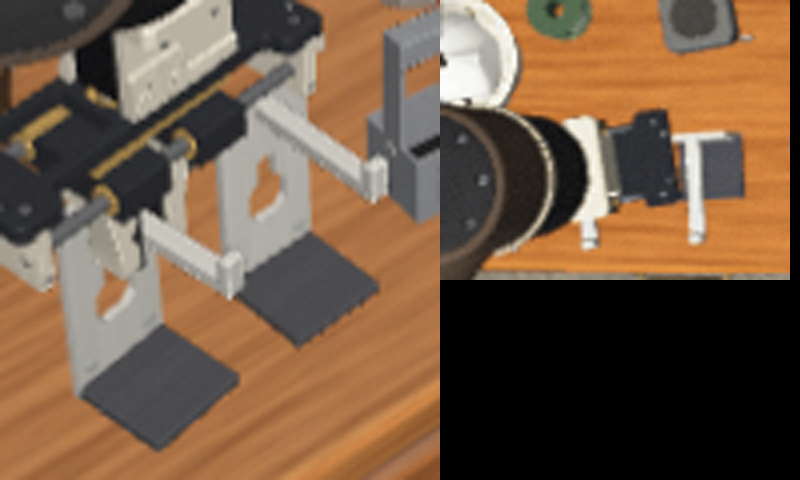

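Run:
```python
from mv import *
B=(.693,-.0785,.051);y=B[2]-np.pi
pre=off(B,-.065,.110);c=(.4214,.2270,.097,-2.9724)
rows(c,[(*c[:2],.165,c[3]),(.54,.13,.165,y),(*pre,.150,y)])
```

```text
tx -0.000 ty 0.000 tz -0.272 twist 0.0000 (0.4214, 0.227, 0.165, -2.9724)
tx -0.402 ty -0.462 tz -0.000 twist 0.0376 (0.54, 0.13, 0.165, -3.090592653589793)
tx -0.309 ty -0.424 tz 0.060 twist 0.0000 (np.float64(0.6224769457979156), np.float64(0.02804341287010595), 0.15, -3.090592653589793)
```

arm_command([
  {"tx":0,"ty":0,"tz":-0.03,"twist":0},
  {"tx":0,"ty":0,"tz":-0.08,"twist":0},
  {"tx":0,"ty":0,"tz":-0.14,"twist":0},
  {"tx":0,"ty":0,"tz":-0.2,"twist":0},
  {"tx":0,"ty":0,"tz":-0.25,"twist":0},
  {"tx":0,"ty":0,"tz":-0.272,"twist":0},
  {"tx":0,"ty":0,"tz":-0.272,"twist":0},
  {"tx":0,"ty":0,"tz":-0.272,"twist":0},
])

```text
t: 6.07
eef_pos: [0.4215, 0.2267, 0.1647]
ee_rot: [3.142, -0.001, -2.973]
force: [1.1, 0.5, -4.2]
width: 0.0117
gripper_force: 44.8
```

arm_command([
  {"tx":-0.03,"ty":-0.04,"tz":0,"twist":0.003},
  {"tx":-0.09,"ty":-0.11,"tz":0,"twist":0.008},
  {"tx":-0.17,"ty":-0.19,"tz":0,"twist":0.014},
  {"tx":-0.24,"ty":-0.28,"tz":0,"twist":0.02},
  {"tx":-0.32,"ty":-0.37,"tz":0,"twist":0.03},
  {"tx":-0.37,"ty":-0.43,"tz":0,"twist":0.035},
  {"tx":-0.402,"ty":-0.462,"tz":0,"twist":0.0376},
  {"tx":-0.402,"ty":-0.462,"tz":0,"twist":0.0376},
])

```text
t: 6.73
eef_pos: [0.5412, 0.1285, 0.1635]
ee_rot: [-3.14, -0.002, -3.093]
force: [-0.2, 0.6, -3.7]
width: 0.0113
gripper_force: 44.8
```

arm_command([
  {"tx":-0.03,"ty":-0.04,"tz":0,"twist":0},
  {"tx":-0.09,"ty":-0.12,"tz":0.02,"twist":0},
  {"tx":-0.16,"ty":-0.2,"tz":0.03,"twist":0},
  {"tx":-0.22,"ty":-0.3,"tz":0.04,"twist":0},
  {"tx":-0.27,"ty":-0.37,"tz":0.05,"twist":0},
  {"tx":-0.3,"ty":-0.41,"tz":0.06,"twist":0},
  {"tx":-0.309,"ty":-0.424,"tz":0.06,"twist":0},
  {"tx":-0.309,"ty":-0.424,"tz":0.06,"twist":0},
])

```text
t: 7.4
eef_pos: [0.6226, 0.0277, 0.1493]
ee_rot: [-3.141, -0.001, -3.091]
force: [-0.9, 0.4, -3.3]
width: 0.0117
gripper_force: 44.8
```

Run:
```python
from h import *
from mv import *
a=save("scene","pics/s2.png");b=save("top","pics/t2.png");s=get_state();print(cur(),s["width"],s["force"],s["q"])
a=cv2.resize(a[110:220,215:325],None,fx=4,fy=4,interpolation=2);b=cv2.resize(b[125:205,270:370],None,fx=3.5,fy=3.5,interpolation=2)
o=np.zeros((440,800,3),np.uint8);o[:440,:440]=a;o[:280,440:790]=b;cv2.imwrite("pics/c2.png",o[:,:,::-1])
```

```text
(np.float64(0.6222984212779172), np.float64(0.0286895745713091), np.float64(0.14991341592665972), np.float64(-3.0903364259778363)) 0.011509451497770443 [ 0.04970343 -0.0382203  -3.53802774] [ 3.58856566e-01  3.31929140e-01 -2.11089338e-01 -3.34810819e-04
 -1.02827483e+00 -1.87822377e+00]
```

View pics/c2.png

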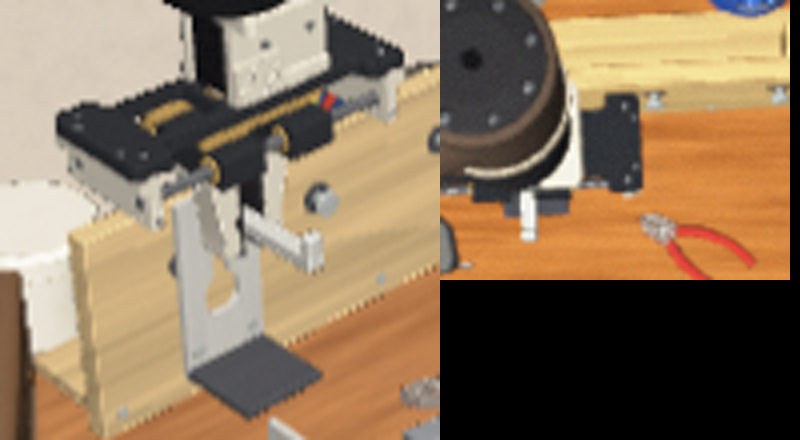

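Run:
```python
from fit import *
from mv import off
S2=lambda p:(np.array(p,float)+.5)/4-.5+[215,110]
T2=lambda p:(np.array(p,float)-[440,0]+.5)/3.5-.5+[270,125]
L=[("scene",(-87,0,133),S2((313,240))),("scene",(-60,30,4),S2((250,416))),("scene",(-60,-30,4),S2((322,375))),("scene",(-2.5,30,0),S2((189,378))),("scene",(-2.5,-30,8),S2((263,336)))]
t=[("top",(-87,0,133),T2((528,234)))]
pos=off((.6223,.0284,.051),.027,0)
for dx in(-3,0,3):
  for n,m,uv in L+t:
    m2=np.array(m)+[dx,0,53];print(dx,n,m,(uv-proj(n,place((*pos,.051),[m2]))[0]))
```

```text
-3 scene (-87, 0, 133) [0.7322 1.2609]
-3 scene (-60, 30, 4) [ 0.239  -0.2196]
-3 scene (-60, -30, 4) [-0.7847 -0.084 ]
-3 scene (-2.5, 30, 0) [-0.254  -0.4033]
-3 scene (-2.5, -30, 8) [-0.4953  1.5101]
-3 top (-87, 0, 133) [-0.2529  1.1037]
0 scene (-87, 0, 133) [1.6037 1.7956]
0 scene (-60, 30, 4) [1.0349 0.349 ]
0 scene (-60, -30, 4) [0.0164 0.4544]
0 scene (-2.5, 30, 0) [0.4982 0.1355]
0 scene (-2.5, -30, 8) [0.2653 2.0192]
0 top (-87, 0, 133) [-0.2103  2.1393]
3 scene (-87, 0, 133) [2.4725 2.3287]
3 scene (-60, 30, 4) [1.8285 0.916 ]
3 scene (-60, -30, 4) [0.8153 0.9912]
3 scene (-2.5, 30, 0) [1.2484 0.6727]
3 scene (-2.5, -30, 8) [1.0238 2.527 ]
3 top (-87, 0, 133) [-0.1678  3.1746]
```

arm_command([
  {"tx":-0.02,"ty":0,"tz":0,"twist":0},
  {"tx":-0.04,"ty":0,"tz":0,"twist":0},
  {"tx":-0.06,"ty":0,"tz":0,"twist":0},
  {"tx":-0.08,"ty":0,"tz":0,"twist":0},
  {"tx":-0.1,"ty":0,"tz":0,"twist":0},
  {"tx":-0.112,"ty":0,"tz":0,"twist":0},
  {"tx":-0.12,"ty":0,"tz":0,"twist":0},
  {"tx":-0.12,"ty":0,"tz":0,"twist":0},
])

```text
t: 8.17
eef_pos: [0.6533, 0.0295, 0.1498]
ee_rot: [-3.141, -0.0, -3.091]
force: [0.1, 0.2, -2.9]
width: 0.0118
gripper_force: 44.8
```

arm_command([
  {"tx":-0.006,"ty":0,"tz":0,"twist":0},
  {"tx":-0.01,"ty":0,"tz":0,"twist":0},
  {"tx":-0.014,"ty":0,"tz":0,"twist":0},
  {"tx":-0.018,"ty":0,"tz":0,"twist":0},
  {"tx":-0.022,"ty":0,"tz":0,"twist":0},
  {"tx":-0.026,"ty":0,"tz":0,"twist":0},
  {"tx":-0.028,"ty":0,"tz":0,"twist":0},
  {"tx":-0.028,"ty":0,"tz":0,"twist":0},
])

```text
t: 8.83
eef_pos: [0.6594, 0.0298, 0.1499]
ee_rot: [-3.142, -0.001, -3.091]
force: [-2.1, -0.1, -2.6]
width: 0.0114
gripper_force: 44.8
```

arm_command([
  {"tx":-0.002,"ty":0,"tz":0,"twist":0},
  {"tx":-0.004,"ty":0,"tz":0,"twist":0},
  {"tx":-0.006,"ty":0,"tz":0,"twist":0},
  {"tx":-0.008,"ty":0,"tz":0,"twist":0},
  {"tx":-0.01,"ty":0,"tz":0,"twist":0},
  {"tx":-0.012,"ty":0,"tz":0,"twist":0},
  {"tx":-0.012,"ty":0,"tz":0,"twist":0},
  {"tx":-0.012,"ty":0,"tz":0,"twist":0},
])

```text
t: 9.5
eef_pos: [0.6598, 0.0297, 0.1494]
ee_rot: [-3.141, -0.006, -3.091]
force: [-10.3, 0.5, 1.9]
width: 0.0113
gripper_force: 44.9
```

arm_command([
  {"tx":0.008,"ty":0,"tz":0,"twist":0},
  {"tx":0.009,"ty":0,"tz":0.01,"twist":0},
  {"tx":0.009,"ty":0,"tz":0.025,"twist":0},
  {"tx":0.009,"ty":0,"tz":0.04,"twist":0},
  {"tx":0.009,"ty":0,"tz":0.055,"twist":0},
  {"tx":0.009,"ty":0,"tz":0.07,"twist":0},
  {"tx":0.009,"ty":0,"tz":0.08,"twist":0},
  {"tx":0.009,"ty":0,"tz":0.08,"twist":0},
])

```text
t: 10.17
eef_pos: [0.6595, 0.0296, 0.1292]
ee_rot: [-3.141, -0.002, -3.091]
force: [-5.8, -0.6, -3.8]
width: 0.0118
gripper_force: 44.9
```

arm_command([
  {"tx":0,"ty":0,"tz":0.006,"twist":0},
  {"tx":0,"ty":0,"tz":0.01,"twist":0},
  {"tx":0,"ty":0,"tz":0.014,"twist":0},
  {"tx":0,"ty":0,"tz":0.018,"twist":0},
  {"tx":0,"ty":0,"tz":0.022,"twist":0},
  {"tx":0,"ty":0,"tz":0.026,"twist":0},
  {"tx":0,"ty":0,"tz":0.028,"twist":0},
  {"tx":0,"ty":0,"tz":0.028,"twist":0},
])

```text
t: 10.83
eef_pos: [0.6595, 0.0295, 0.1246]
ee_rot: [-3.141, -0.001, -3.091]
force: [-11.8, 0.5, 8.9]
width: 0.0115
gripper_force: 44.9
```

arm_command([
  {"tx":0,"ty":0,"tz":0,"twist":0},
  {"tx":0,"ty":0,"tz":0,"twist":0},
  {"tx":0,"ty":0,"tz":0,"twist":0},
  {"tx":0,"ty":0,"tz":-0.05,"twist":0},
  {"tx":0,"ty":0,"tz":-0.15,"twist":0},
  {"tx":0,"ty":0,"tz":-0.27,"twist":0},
  {"tx":0,"ty":0,"tz":-0.3,"twist":0},
  {"tx":0,"ty":0,"tz":-0.3,"twist":0},
], claw=0.45)

```text
t: 11.5
eef_pos: [0.6631, 0.0304, 0.2018]
ee_rot: [3.141, 0.007, -3.09]
force: [0.9, -0.1, 0.1]
width: 0.0391
gripper_force: 0.0
```

Run:
```python
from mv import *
g=off((.4535,.1289,.0666),-.027,0);y=.0666-np.pi
rows(cur(),[(*g,.198,y),(*g,.097,y)])
```

```text
tx 0.925 ty 0.435 tz 0.015 twist -0.0048 (np.float64(0.42655985792980566), np.float64(0.12710312904254534), 0.198, -3.074992653589793)
tx -0.000 ty 0.000 tz 0.404 twist 0.0000 (np.float64(0.42655985792980566), np.float64(0.12710312904254534), 0.097, -3.074992653589793)
```

arm_command([
  {"tx":0.1,"ty":0.05,"tz":0,"twist":-0.0048},
  {"tx":0.25,"ty":0.11,"tz":0,"twist":-0.0048},
  {"tx":0.4,"ty":0.18,"tz":0,"twist":-0.0048},
  {"tx":0.55,"ty":0.25,"tz":0,"twist":-0.0048},
  {"tx":0.7,"ty":0.32,"tz":0,"twist":-0.0048},
  {"tx":0.84,"ty":0.39,"tz":0,"twist":-0.0048},
  {"tx":0.925,"ty":0.435,"tz":0,"twist":-0.0048},
  {"tx":0.925,"ty":0.435,"tz":0,"twist":-0.0048},
])

```text
t: 12.17
eef_pos: [0.4209, 0.1276, 0.198]
ee_rot: [3.14, 0.001, -3.073]
force: [-1.2, -0.3, -0.9]
width: 0.0391
gripper_force: 0.0
```

Run:
```python
from h import *
from mv import *
a=save("scene","pics/s3.png");b=save("top","pics/t3.png")
g=off((.4535,.1289,.0666),-.027,0);y=.0666-np.pi
print(cur());rows(cur(),[(*g,.097,y)])
a=cv2.resize(a[110:300,215:365],None,fx=3,fy=3,interpolation=2);b=cv2.resize(b[125:265,265:365],None,fx=3.3,fy=3.3,interpolation=2)
o=np.zeros((570,790,3),np.uint8);o[:570,:450]=a;o[:462,450:780]=b;cv2.imwrite("pics/c3.png",o[:,:,::-1])
```

```text
(np.float64(0.42395598316025573), np.float64(0.12753548355556488), np.float64(0.19833618687336171), np.float64(-3.0731934375858057))
tx -0.010 ty -0.002 tz 0.405 twist 0.0006 (np.float64(0.42655985792980566), np.float64(0.12710312904254534), 0.097, -3.074992653589793)
```

View pics/c3.png

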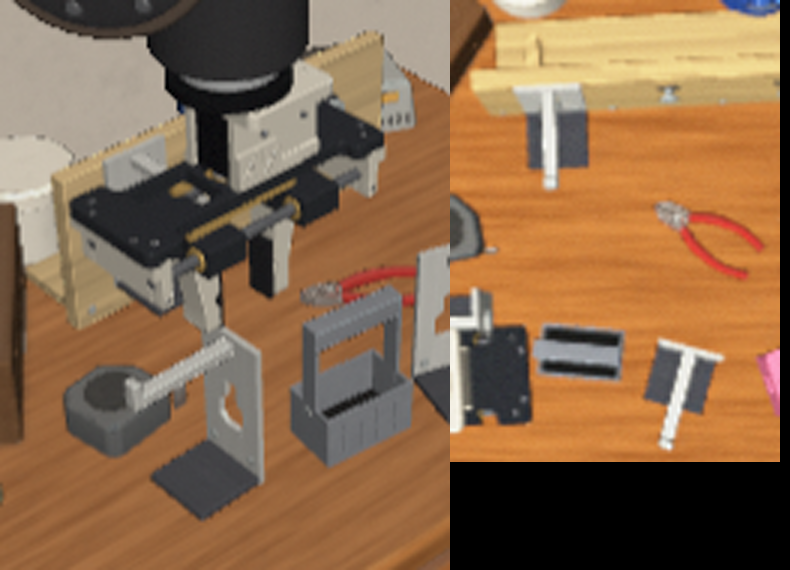

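Run:
```python
from fit import *
from mv import off
S3=lambda p:(np.array(p,float)+.5)/3-.5+[215,110]
L=[((-87,0,133),135,378),((2.5,-30,126),260,349),((2.5,-30,0),264,484),((-60,-30,4),205,516),((-60,30,4),153,477)]
x,r=fit([("scene",m,S3((u,v))) for m,u,v in L],(.45,.13,-1.4));print(x,"\n",r.T)
print(proj("top",place(x,[(-87,0,133),(0,30,126),(0,-30,126)])))
```

```text
[ 0.4739  0.0937 -1.5074] 
 [[-0.0293  1.0895  0.8255 -0.8913 -0.9755]
 [ 0.5037  0.0495 -1.5244  0.7297 -0.4331]]
[[244.3585 221.9778]
 [272.9437 210.445 ]
 [273.9521 230.3646]]
```

Run:
```python
from mv import *
g=off((.4739,.0937,-1.507),-.027,0);c=cur();y=-1.507
rows(c,[(*g,.198,c[3]+.3*np.pi),(*g,.198,y),(*g,.097,y)])
```

```text
tx -0.191 ty -0.041 tz 0.001 twist -0.3000 (np.float64(0.47217866736027825), np.float64(0.12064507402000278), 0.198, np.float64(-2.1307156415088677))
tx -0.000 ty 0.000 tz -0.000 twist -0.1985 (np.float64(0.47217866736027825), np.float64(0.12064507402000278), 0.198, -1.507)
tx 0.000 ty -0.000 tz 0.404 twist 0.0000 (np.float64(0.47217866736027825), np.float64(0.12064507402000278), 0.097, -1.507)
```

arm_command([
  {"tx":-0.191,"ty":-0.041,"tz":0,"twist":-0.3},
  {"tx":-0.191,"ty":-0.041,"tz":0,"twist":-0.3},
  {"tx":-0.191,"ty":-0.041,"tz":0,"twist":-0.3},
  {"tx":-0.191,"ty":-0.041,"tz":0,"twist":-0.3},
  {"tx":-0.191,"ty":-0.041,"tz":0,"twist":-0.3},
  {"tx":-0.191,"ty":-0.041,"tz":0,"twist":-0.3},
  {"tx":-0.191,"ty":-0.041,"tz":0,"twist":-0.3},
  {"tx":-0.191,"ty":-0.041,"tz":0,"twist":-0.3},
])

```text
t: 12.93
eef_pos: [0.4736, 0.1192, 0.1973]
ee_rot: [3.142, -0.001, -2.128]
force: [-0.9, -0.4, 0.2]
width: 0.0392
gripper_force: 0.0
```

arm_command([
  {"tx":0,"ty":0,"tz":0,"twist":-0.1985},
  {"tx":0,"ty":0,"tz":0,"twist":-0.1985},
  {"tx":0,"ty":0,"tz":0,"twist":-0.1985},
  {"tx":0,"ty":0,"tz":0,"twist":-0.1985},
  {"tx":0,"ty":0,"tz":0,"twist":-0.1985},
  {"tx":0,"ty":0,"tz":0,"twist":-0.1985},
  {"tx":0,"ty":0,"tz":0,"twist":-0.1985},
  {"tx":0,"ty":0,"tz":0,"twist":-0.1985},
])

```text
t: 13.6
eef_pos: [0.4729, 0.1194, 0.1976]
ee_rot: [3.141, -0.0, -1.514]
force: [0.5, 0.5, 0.4]
width: 0.0391
gripper_force: 0.0
```

Run:
```python
from h import *
from mv import *
a=save("scene","pics/s4.png");b=save("top","pics/t4.png")
g=off((.4739,.0937,-1.507),-.027,0);y=-1.507
print(cur(),get_state()["q"]);rows(cur(),[(*g,.097,y)])
a=cv2.resize(a[110:300,215:365],None,fx=3,fy=3,interpolation=2);b=cv2.resize(b[185:265,235:335],None,fx=3.3,fy=3.3,interpolation=2)
o=np.zeros((570,790,3),np.uint8);o[:570,:450]=a;o[:264,450:780]=b;cv2.imwrite("pics/c4.png",o[:,:,::-1])
```

```text
(np.float64(0.472706848827269), np.float64(0.1195555639672195), np.float64(0.1978302283045433), np.float64(-1.5126823099285445)) [ 6.52019872e-01  6.98780189e-02 -4.32093441e-01  1.62089508e-05
 -1.06917683e+00 -5.93913682e-01]
tx -0.004 ty 0.002 tz 0.403 twist -0.0018 (np.float64(0.47217866736027825), np.float64(0.12064507402000278), 0.097, -1.507)
```

View pics/c4.png

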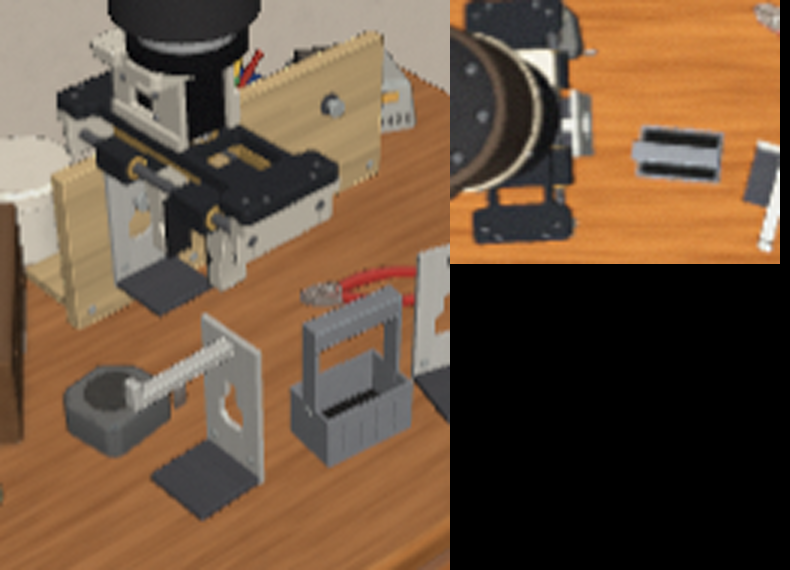

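arm_command([
  {"tx":-0.002,"ty":0,"tz":0.15,"twist":0},
  {"tx":-0.004,"ty":0.002,"tz":0.25,"twist":-0.002},
  {"tx":-0.004,"ty":0.002,"tz":0.32,"twist":-0.002},
  {"tx":-0.004,"ty":0.002,"tz":0.37,"twist":-0.002},
  {"tx":-0.004,"ty":0.002,"tz":0.395,"twist":-0.002},
  {"tx":-0.004,"ty":0.002,"tz":0.403,"twist":-0.002},
  {"tx":-0.004,"ty":0.002,"tz":0.403,"twist":-0.002},
  {"tx":-0.004,"ty":0.002,"tz":0.403,"twist":-0.002},
])

```text
t: 14.37
eef_pos: [0.4724, 0.121, 0.0981]
ee_rot: [-3.141, 0.0, -1.503]
force: [-0.0, 0.3, 0.2]
width: 0.0397
gripper_force: 0.0
```

arm_command([
  {"tx":0,"ty":0,"tz":0,"twist":0},
  {"tx":0,"ty":0,"tz":0,"twist":0},
  {"tx":0,"ty":0,"tz":0,"twist":0},
  {"tx":0,"ty":0,"tz":0,"twist":0},
  {"tx":0,"ty":0,"tz":0,"twist":0},
  {"tx":0,"ty":0,"tz":0,"twist":0},
  {"tx":0,"ty":0,"tz":0,"twist":0},
  {"tx":0,"ty":0,"tz":0,"twist":0},
], claw=0)

```text
t: 15.03
eef_pos: [0.472, 0.1207, 0.0975]
ee_rot: [-3.141, -0.0, -1.503]
force: [-1.6, -0.3, 3.6]
width: 0.0116
gripper_force: 45.0
```

Run:
```python
from mv import *
c=cur();print(c)
B=(.693,-.0785,.051);y=B[2];pre=off(B,-.065,0)
rows(c,[(*c[:2],.24,c[3]),(.50,.10,.24,c[3]+.28*np.pi),(.56,-.02,.22,y),(*pre,.15,y)])
```

```text
(np.float64(0.4719582331226906), np.float64(0.12068374302281543), np.float64(0.0975476168278166), np.float64(-1.5031419852042307))
tx 0.000 ty -0.000 tz -0.570 twist 0.0000 (np.float64(0.4719582331226906), np.float64(0.12068374302281543), 0.24, np.float64(-1.5031419852042307))
tx 0.090 ty -0.106 tz -0.000 twist -0.2800 (0.5, 0.1, 0.24, np.float64(-0.6234960421990885))
tx 0.475 ty 0.250 tz 0.080 twist -0.2147 (0.56, -0.02, 0.22, 0.051)
tx 0.259 ty 0.261 tz 0.280 twist 0.0000 (np.float64(0.6280845141791691), np.float64(-0.0818135631343771), 0.15, 0.051)
```

arm_command([
  {"tx":0,"ty":0,"tz":-0.04,"twist":0},
  {"tx":0,"ty":0,"tz":-0.12,"twist":0},
  {"tx":0,"ty":0,"tz":-0.22,"twist":0},
  {"tx":0,"ty":0,"tz":-0.32,"twist":0},
  {"tx":0,"ty":0,"tz":-0.42,"twist":0},
  {"tx":0,"ty":0,"tz":-0.51,"twist":0},
  {"tx":0,"ty":0,"tz":-0.56,"twist":0},
  {"tx":0,"ty":0,"tz":-0.57,"twist":0},
])

```text
t: 15.7
eef_pos: [0.4726, 0.1212, 0.2417]
ee_rot: [-3.139, 0.002, -1.503]
force: [-0.5, 0.1, -3.8]
width: 0.0116
gripper_force: 45.0
```

arm_command([
  {"tx":0.01,"ty":-0.01,"tz":0,"twist":-0.02},
  {"tx":0.02,"ty":-0.03,"tz":0,"twist":-0.05},
  {"tx":0.04,"ty":-0.05,"tz":0,"twist":-0.09},
  {"tx":0.06,"ty":-0.07,"tz":0,"twist":-0.13},
  {"tx":0.08,"ty":-0.09,"tz":0,"twist":-0.17},
  {"tx":0.09,"ty":-0.106,"tz":0,"twist":-0.21},
  {"tx":0.09,"ty":-0.106,"tz":0,"twist":-0.25},
  {"tx":0.09,"ty":-0.106,"tz":0,"twist":-0.28},
])

```text
t: 16.37
eef_pos: [0.4991, 0.0996, 0.2377]
ee_rot: [3.139, 0.002, -0.618]
force: [0.3, 0.6, -3.2]
width: 0.0112
gripper_force: 45.0
```

arm_command([
  {"tx":0.05,"ty":0.03,"tz":0.01,"twist":-0.035},
  {"tx":0.12,"ty":0.06,"tz":0.02,"twist":-0.07},
  {"tx":0.2,"ty":0.1,"tz":0.03,"twist":-0.1},
  {"tx":0.28,"ty":0.15,"tz":0.04,"twist":-0.14},
  {"tx":0.36,"ty":0.19,"tz":0.06,"twist":-0.17},
  {"tx":0.43,"ty":0.23,"tz":0.07,"twist":-0.2},
  {"tx":0.475,"ty":0.25,"tz":0.08,"twist":-0.2147},
  {"tx":0.475,"ty":0.25,"tz":0.08,"twist":-0.2147},
])

```text
t: 17.03
eef_pos: [0.5593, -0.022, 0.2169]
ee_rot: [3.141, 0.004, 0.051]
force: [-0.5, 1.3, -3.1]
width: 0.0115
gripper_force: 45.0
```

Run:
```python
from mv import *
c=cur();print(c)
B=(.693,-.0785,.051);y=B[2];pre=off(B,-.065,0)
rows(c,[(*pre,.15,y)])
```

```text
(np.float64(0.5593075256759449), np.float64(-0.021981494804111802), np.float64(0.21688165156257808), np.float64(0.05126276563132248))
tx 0.262 ty 0.253 tz 0.268 twist 0.0001 (np.float64(0.6280845141791691), np.float64(-0.0818135631343771), 0.15, 0.051)
```

arm_command([
  {"tx":0.03,"ty":0.03,"tz":0.02,"twist":0},
  {"tx":0.08,"ty":0.08,"tz":0.07,"twist":0},
  {"tx":0.13,"ty":0.13,"tz":0.13,"twist":0},
  {"tx":0.19,"ty":0.18,"tz":0.19,"twist":0},
  {"tx":0.24,"ty":0.23,"tz":0.24,"twist":0},
  {"tx":0.26,"ty":0.25,"tz":0.262,"twist":0},
  {"tx":0.262,"ty":0.253,"tz":0.268,"twist":0},
  {"tx":0.262,"ty":0.253,"tz":0.268,"twist":0},
])

```text
t: 17.7
eef_pos: [0.6277, -0.0798, 0.1514]
ee_rot: [-3.142, 0.002, 0.05]
force: [0.4, -0.7, -3.7]
width: 0.0116
gripper_force: 45.0
```

Run:
```python
from mv import *
c=cur();print(c)
B=(.693,-.0785,.051);y=B[2]
rows(c,[(*off(B,-.033,0),.15,y)])
```

```text
(np.float64(0.6276735409759552), np.float64(-0.07981912086170866), np.float64(0.15144328702445753), np.float64(0.04985774928162279))
tx 0.129 ty 0.008 tz 0.006 twist -0.0004 (np.float64(0.660042907198655), np.float64(-0.08018227051437607), 0.15, 0.051)
```

arm_command([
  {"tx":0.015,"ty":0.004,"tz":0.005,"twist":0},
  {"tx":0.035,"ty":0.005,"tz":0.005,"twist":0},
  {"tx":0.055,"ty":0.005,"tz":0.005,"twist":0},
  {"tx":0.075,"ty":0.005,"tz":0.005,"twist":0},
  {"tx":0.095,"ty":0.005,"tz":0.005,"twist":0},
  {"tx":0.11,"ty":0.005,"tz":0.005,"twist":0},
  {"tx":0.12,"ty":0.005,"tz":0.005,"twist":0},
  {"tx":0.12,"ty":0.005,"tz":0.005,"twist":0},
])

```text
t: 18.37
eef_pos: [0.6589, -0.0795, 0.1514]
ee_rot: [3.142, -0.0, 0.051]
force: [1.1, -0.5, -3.5]
width: 0.0115
gripper_force: 45.0
```

arm_command([
  {"tx":0.004,"ty":0,"tz":0,"twist":0},
  {"tx":0.008,"ty":0,"tz":0,"twist":0},
  {"tx":0.012,"ty":0,"tz":0,"twist":0},
  {"tx":0.016,"ty":0,"tz":0,"twist":0},
  {"tx":0.02,"ty":0,"tz":0,"twist":0},
  {"tx":0.022,"ty":0,"tz":0,"twist":0},
  {"tx":0.024,"ty":0,"tz":0,"twist":0},
  {"tx":0.024,"ty":0,"tz":0,"twist":0},
])

```text
t: 19.03
eef_pos: [0.6645, -0.0793, 0.1516]
ee_rot: [-3.142, -0.0, 0.051]
force: [-0.6, -0.4, -3.3]
width: 0.0118
gripper_force: 45.0
```

arm_command([
  {"tx":0.002,"ty":0,"tz":0,"twist":0},
  {"tx":0.005,"ty":0,"tz":0,"twist":0},
  {"tx":0.008,"ty":0,"tz":0,"twist":0},
  {"tx":0.011,"ty":0,"tz":0,"twist":0},
  {"tx":0.014,"ty":0,"tz":0,"twist":0},
  {"tx":0.017,"ty":0,"tz":0,"twist":0},
  {"tx":0.018,"ty":0,"tz":0,"twist":0},
  {"tx":0.018,"ty":0,"tz":0,"twist":0},
])

```text
t: 19.7
eef_pos: [0.6653, -0.0795, 0.1511]
ee_rot: [3.142, 0.007, 0.05]
force: [-12.3, 0.3, 2.4]
width: 0.0116
gripper_force: 45.0
```

arm_command([
  {"tx":-0.011,"ty":0,"tz":0,"twist":0},
  {"tx":-0.012,"ty":0,"tz":0.01,"twist":0},
  {"tx":-0.012,"ty":0,"tz":0.025,"twist":0},
  {"tx":-0.012,"ty":0,"tz":0.04,"twist":0},
  {"tx":-0.012,"ty":0,"tz":0.055,"twist":0},
  {"tx":-0.012,"ty":0,"tz":0.07,"twist":0},
  {"tx":-0.012,"ty":0,"tz":0.08,"twist":0},
  {"tx":-0.012,"ty":0,"tz":0.085,"twist":0},
])

```text
t: 20.37
eef_pos: [0.665, -0.0795, 0.1296]
ee_rot: [3.141, 0.002, 0.051]
force: [-6.3, 0.0, -0.4]
width: 0.0113
gripper_force: 45.0
```

arm_command([
  {"tx":0,"ty":0,"tz":0.006,"twist":0},
  {"tx":0,"ty":0,"tz":0.01,"twist":0},
  {"tx":0,"ty":0,"tz":0.014,"twist":0},
  {"tx":0,"ty":0,"tz":0.018,"twist":0},
  {"tx":0,"ty":0,"tz":0.022,"twist":0},
  {"tx":0,"ty":0,"tz":0.026,"twist":0},
  {"tx":0,"ty":0,"tz":0.028,"twist":0},
  {"tx":0,"ty":0,"tz":0.028,"twist":0},
])

```text
t: 21.03
eef_pos: [0.6651, -0.0795, 0.1251]
ee_rot: [3.141, 0.001, 0.051]
force: [-11.2, 0.9, 10.3]
width: 0.0113
gripper_force: 45.0
```

arm_command([
  {"tx":0,"ty":0,"tz":0,"twist":0},
  {"tx":0,"ty":0,"tz":0,"twist":0},
  {"tx":0,"ty":0,"tz":0,"twist":0},
  {"tx":0,"ty":0,"tz":-0.05,"twist":0},
  {"tx":0,"ty":0,"tz":-0.15,"twist":0},
  {"tx":0,"ty":0,"tz":-0.27,"twist":0},
  {"tx":0,"ty":0,"tz":-0.3,"twist":0},
  {"tx":0,"ty":0,"tz":-0.3,"twist":0},
], claw=0.45)

```text
t: 21.7
eef_pos: [0.6683, -0.0792, 0.203]
ee_rot: [3.141, -0.007, 0.051]
force: [0.9, 0.9, -0.4]
width: 0.0397
gripper_force: 0.0
```

Run:
```python
from h import *
from mv import *
g=off((.4489,-.100,-.257),-.027,0);y=-.257
rows(cur(),[(*g,.2,y),(*g,.097,y)])
a=cv2.imread("pics/s0.png") if 0 else cv2.imread("pics/scene0.png");b=save("scene","pics/s5.png")[:,:,::-1]
d=np.abs(a.astype(int)-b).max(2)
print("C diff",(d[185:255,348:392]>40).mean(), (d[200:265,310:345]>40).mean())
print([ (x["rect"],round(x["score"],2)) for x in boxes_of("bracket_1","top")])
```

```text
tx -0.984 ty 0.005 tz 0.012 twist 0.0982 (np.float64(0.42278676451319447), np.float64(-0.09313713380498802), 0.2, -0.257)
tx 0.000 ty -0.000 tz 0.412 twist 0.0000 (np.float64(0.42278676451319447), np.float64(-0.09313713380498802), 0.097, -0.257)
C diff 0.03506493506493506 0.032527472527472526
[([284.2, 150.7, 306.1, 181.7], 0.97), ([268.3, 213.2, 274.8, 230.2], 0.74), ([324.0, 227.0, 346.2, 255.4], 0.69), ([359.8, 225.7, 392.7, 252.1], 0.6)]
```

arm_command([
  {"tx":-0.1,"ty":0,"tz":0,"twist":0.01},
  {"tx":-0.25,"ty":0,"tz":0,"twist":0.03},
  {"tx":-0.4,"ty":0,"tz":0,"twist":0.05},
  {"tx":-0.55,"ty":0,"tz":0,"twist":0.07},
  {"tx":-0.7,"ty":0,"tz":0,"twist":0.09},
  {"tx":-0.85,"ty":0.005,"tz":0.012,"twist":0.0982},
  {"tx":-0.97,"ty":0.005,"tz":0.012,"twist":0.0982},
  {"tx":-0.984,"ty":0.005,"tz":0.012,"twist":0.0982},
])

```text
t: 22.47
eef_pos: [0.4148, -0.0936, 0.1944]
ee_rot: [-3.141, 0.002, -0.259]
force: [-0.4, -0.3, -0.4]
width: 0.0396
gripper_force: 0.0
```

Run:
```python
from h import *
from mv import *
a=save("scene","pics/s6.png");b=save("top","pics/t6.png")
g=off((.4489,-.100,-.257),-.027,0);y=-.257
print(cur());rows(cur(),[(*g,.097,y)])
a=cv2.resize(a[110:290,215:405],None,fx=2.5,fy=2.5,interpolation=2);b=cv2.resize(b[125:265,265:365],None,fx=3.2,fy=3.2,interpolation=2)
o=np.zeros((450,795,3),np.uint8);o[:450,:475]=a;o[:448,475:795]=b;cv2.imwrite("pics/c6.png",o[:,:,::-1])
```

```text
(np.float64(0.4191957785790761), np.float64(-0.09309788343985478), np.float64(0.1953857933105542), np.float64(-0.2572547465115089))
tx 0.014 ty -0.004 tz 0.394 twist -0.0001 (np.float64(0.42278676451319447), np.float64(-0.09313713380498802), 0.097, -0.257)
```

View pics/c6.png

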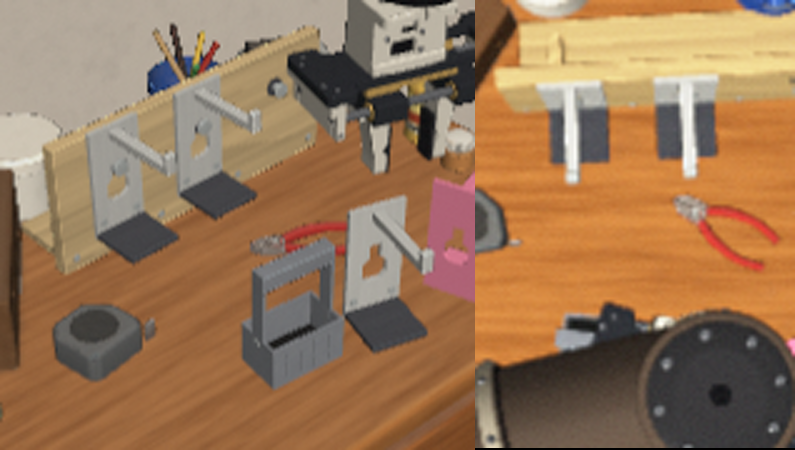

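arm_command([
  {"tx":0.005,"ty":0,"tz":0.13,"twist":0},
  {"tx":0.008,"ty":-0.002,"tz":0.24,"twist":0},
  {"tx":0.008,"ty":-0.003,"tz":0.31,"twist":0},
  {"tx":0.008,"ty":-0.003,"tz":0.36,"twist":0},
  {"tx":0.008,"ty":-0.003,"tz":0.385,"twist":0},
  {"tx":0.008,"ty":-0.003,"tz":0.4,"twist":0},
  {"tx":0.008,"ty":-0.003,"tz":0.4,"twist":0},
  {"tx":0.008,"ty":-0.003,"tz":0.4,"twist":0},
])

```text
t: 23.23
eef_pos: [0.4231, -0.0927, 0.0956]
ee_rot: [3.141, -0.0, -0.257]
force: [0.2, 0.2, -0.2]
width: 0.0392
gripper_force: 0.0
```

arm_command([
  {"tx":0,"ty":0,"tz":0,"twist":0},
  {"tx":0,"ty":0,"tz":0,"twist":0},
  {"tx":0,"ty":0,"tz":0,"twist":0},
  {"tx":0,"ty":0,"tz":0,"twist":0},
  {"tx":0,"ty":0,"tz":0,"twist":0},
  {"tx":0,"ty":0,"tz":0,"twist":0},
  {"tx":0,"ty":0,"tz":0,"twist":0},
  {"tx":0,"ty":0,"tz":0,"twist":0},
], claw=0)

```text
t: 23.9
eef_pos: [0.4226, -0.0929, 0.0956]
ee_rot: [3.141, -0.0, -0.257]
force: [-0.1, -1.8, 5.4]
width: 0.0114
gripper_force: 45.0
```

Run:
```python
from mv import *
c=cur();print(c)
B=(.693,-.0785,.051);y=B[2];pre=off(B,-.065,-.110);z=c[2]+.053
rows(c,[(*c[:2],.24,c[3]),(.54,-.15,.22,y),(*pre,z,y)])
```

```text
(np.float64(0.4225850217708545), np.float64(-0.09290464224925717), np.float64(0.09559927163745725), np.float64(-0.25740843997354435))
tx 0.000 ty -0.000 tz -0.578 twist 0.0000 (np.float64(0.4225850217708545), np.float64(-0.09290464224925717), 0.24, np.float64(-0.25740843997354435))
tx 0.512 ty 0.101 tz 0.080 twist -0.0982 (0.54, -0.15, 0.22, 0.051)
tx 0.366 ty 0.186 tz 0.286 twist 0.0000 (np.float64(0.6336920825604226), np.float64(-0.19167053913886015), np.float64(0.14859927163745726), 0.051)
```

arm_command([
  {"tx":0,"ty":0,"tz":-0.04,"twist":0},
  {"tx":0,"ty":0,"tz":-0.12,"twist":0},
  {"tx":0,"ty":0,"tz":-0.22,"twist":0},
  {"tx":0,"ty":0,"tz":-0.32,"twist":0},
  {"tx":0,"ty":0,"tz":-0.42,"twist":0},
  {"tx":0,"ty":0,"tz":-0.51,"twist":0},
  {"tx":0,"ty":0,"tz":-0.56,"twist":0},
  {"tx":0,"ty":0,"tz":-0.578,"twist":0},
])

```text
t: 24.57
eef_pos: [0.423, -0.0925, 0.2415]
ee_rot: [-3.14, -0.002, -0.258]
force: [0.8, 0.1, -3.8]
width: 0.0112
gripper_force: 45.0
```

arm_command([
  {"tx":0.04,"ty":0.01,"tz":0,"twist":-0.01},
  {"tx":0.11,"ty":0.02,"tz":0.02,"twist":-0.02},
  {"tx":0.2,"ty":0.04,"tz":0.03,"twist":-0.04},
  {"tx":0.3,"ty":0.06,"tz":0.05,"twist":-0.06},
  {"tx":0.4,"ty":0.08,"tz":0.06,"twist":-0.08},
  {"tx":0.48,"ty":0.1,"tz":0.08,"twist":-0.095},
  {"tx":0.512,"ty":0.101,"tz":0.08,"twist":-0.0982},
  {"tx":0.512,"ty":0.101,"tz":0.08,"twist":-0.0982},
])

```text
t: 25.23
eef_pos: [0.5401, -0.1502, 0.2171]
ee_rot: [-3.141, 0.004, 0.05]
force: [0.3, 0.6, -2.8]
width: 0.0116
gripper_force: 45.0
```

arm_command([
  {"tx":0.03,"ty":0.02,"tz":0.02,"twist":0},
  {"tx":0.09,"ty":0.05,"tz":0.06,"twist":0},
  {"tx":0.16,"ty":0.08,"tz":0.12,"twist":0},
  {"tx":0.24,"ty":0.12,"tz":0.18,"twist":0},
  {"tx":0.31,"ty":0.16,"tz":0.24,"twist":0},
  {"tx":0.35,"ty":0.18,"tz":0.275,"twist":0},
  {"tx":0.366,"ty":0.186,"tz":0.286,"twist":0},
  {"tx":0.366,"ty":0.186,"tz":0.286,"twist":0},
])

```text
t: 25.9
eef_pos: [0.633, -0.1915, 0.1469]
ee_rot: [-3.141, 0.002, 0.05]
force: [-0.1, -0.4, -2.1]
width: 0.0117
gripper_force: 45.0
```

Run:
```python
from mv import *
c=cur();print(c)
B=(.693,-.0785,.051);y=B[2]
rows(c,[(*off(B,-.034,-.110),.1486,y)])
```

```text
(np.float64(0.6329976500880357), np.float64(-0.19151481201623208), np.float64(0.1468531675676214), np.float64(0.050177844004726024))
tx 0.127 ty 0.001 tz -0.007 twist -0.0003 (np.float64(0.6646517757980497), np.float64(-0.19009022441323414), 0.1486, 0.051)
```

arm_command([
  {"tx":0.015,"ty":0,"tz":-0.006,"twist":0},
  {"tx":0.035,"ty":0,"tz":-0.006,"twist":0},
  {"tx":0.055,"ty":0,"tz":-0.006,"twist":0},
  {"tx":0.075,"ty":0,"tz":-0.006,"twist":0},
  {"tx":0.095,"ty":0,"tz":-0.006,"twist":0},
  {"tx":0.11,"ty":0,"tz":-0.006,"twist":0},
  {"tx":0.12,"ty":0,"tz":-0.006,"twist":0},
  {"tx":0.12,"ty":0,"tz":-0.006,"twist":0},
])

```text
t: 26.57
eef_pos: [0.664, -0.19, 0.1496]
ee_rot: [3.142, 0.0, 0.051]
force: [-0.3, -0.1, -3.1]
width: 0.0114
gripper_force: 45.0
```

arm_command([
  {"tx":0.004,"ty":0,"tz":0,"twist":0},
  {"tx":0.008,"ty":0,"tz":0,"twist":0},
  {"tx":0.012,"ty":0,"tz":0,"twist":0},
  {"tx":0.016,"ty":0,"tz":0,"twist":0},
  {"tx":0.02,"ty":0,"tz":0,"twist":0},
  {"tx":0.022,"ty":0,"tz":0,"twist":0},
  {"tx":0.024,"ty":0,"tz":0,"twist":0},
  {"tx":0.024,"ty":0,"tz":0,"twist":0},
])

```text
t: 27.23
eef_pos: [0.6691, -0.1898, 0.1497]
ee_rot: [-3.142, 0.001, 0.051]
force: [-1.9, -1.4, -2.5]
width: 0.0112
gripper_force: 45.0
```

arm_command([
  {"tx":0.002,"ty":0,"tz":0,"twist":0},
  {"tx":0.005,"ty":0,"tz":0,"twist":0},
  {"tx":0.008,"ty":0,"tz":0,"twist":0},
  {"tx":0.011,"ty":0,"tz":0,"twist":0},
  {"tx":0.014,"ty":0,"tz":0,"twist":0},
  {"tx":0.016,"ty":0,"tz":0,"twist":0},
  {"tx":0.016,"ty":0,"tz":0,"twist":0},
  {"tx":0.016,"ty":0,"tz":0,"twist":0},
])

```text
t: 27.9
eef_pos: [0.6693, -0.1899, 0.1496]
ee_rot: [-3.141, 0.008, 0.05]
force: [-14.6, 0.8, 4.8]
width: 0.0115
gripper_force: 45.0
```

arm_command([
  {"tx":-0.011,"ty":0,"tz":0,"twist":0},
  {"tx":-0.014,"ty":0,"tz":0.01,"twist":0},
  {"tx":-0.014,"ty":0,"tz":0.025,"twist":0},
  {"tx":-0.014,"ty":0,"tz":0.04,"twist":0},
  {"tx":-0.014,"ty":0,"tz":0.055,"twist":0},
  {"tx":-0.014,"ty":0,"tz":0.07,"twist":0},
  {"tx":-0.014,"ty":0,"tz":0.08,"twist":0},
  {"tx":-0.014,"ty":0,"tz":0.085,"twist":0},
])

```text
t: 28.57
eef_pos: [0.669, -0.1898, 0.1279]
ee_rot: [-3.141, 0.002, 0.051]
force: [-5.6, -0.6, -0.3]
width: 0.0113
gripper_force: 45.0
```

arm_command([
  {"tx":0,"ty":0,"tz":0.006,"twist":0},
  {"tx":0,"ty":0,"tz":0.01,"twist":0},
  {"tx":0,"ty":0,"tz":0.014,"twist":0},
  {"tx":0,"ty":0,"tz":0.018,"twist":0},
  {"tx":0,"ty":0,"tz":0.022,"twist":0},
  {"tx":0,"ty":0,"tz":0.026,"twist":0},
  {"tx":0,"ty":0,"tz":0.028,"twist":0},
  {"tx":0,"ty":0,"tz":0.028,"twist":0},
])

```text
t: 29.23
eef_pos: [0.669, -0.19, 0.1231]
ee_rot: [3.141, 0.001, 0.051]
force: [-10.5, 2.4, 8.1]
width: 0.0114
gripper_force: 45.0
```

arm_command([
  {"tx":0,"ty":0,"tz":0,"twist":0},
  {"tx":0,"ty":0,"tz":0,"twist":0},
  {"tx":0,"ty":0,"tz":0,"twist":0},
  {"tx":0,"ty":0,"tz":-0.05,"twist":0},
  {"tx":0,"ty":0,"tz":-0.15,"twist":0},
  {"tx":0,"ty":0,"tz":-0.28,"twist":0},
  {"tx":0,"ty":0,"tz":-0.4,"twist":0},
  {"tx":0,"ty":0,"tz":-0.4,"twist":0},
], claw=0.45)

```text
t: 29.9
eef_pos: [0.6736, -0.1907, 0.2304]
ee_rot: [3.138, -0.011, 0.052]
force: [0.8, -0.2, 1.7]
width: 0.0397
gripper_force: 0.0
```

arm_command([
  {"tx":-0.1,"ty":0,"tz":0,"twist":0.28},
  {"tx":-0.2,"ty":0,"tz":0,"twist":0.28},
  {"tx":-0.3,"ty":0,"tz":0,"twist":0.28},
  {"tx":-0.4,"ty":0,"tz":0,"twist":0.28},
  {"tx":-0.5,"ty":0,"tz":0,"twist":0.28},
  {"tx":-0.5,"ty":0,"tz":0,"twist":0.28},
  {"tx":-0.5,"ty":0,"tz":0,"twist":0.28},
  {"tx":-0.5,"ty":0,"tz":0,"twist":0.28},
])

```text
t: 30.57
eef_pos: [0.5454, -0.1962, 0.223]
ee_rot: [-3.14, -0.002, -0.835]
force: [-0.6, -0.0, 0.7]
width: 0.0393
gripper_force: 0.0
```

Run:
```python
from h import *
from mv import *
a=save("scene","pics/s7.png");b=save("top","pics/t7.png")
print(cur(),get_state()["q"])
for n in("scene","top"):
  for q in("basket_1",): print(n,q,[(np.round(d["rect"]).tolist(),round(d["score"],2)) for d in boxes_of(q,n)])
a=cv2.resize(a[110:290,215:475],None,fx=3,fy=3,interpolation=2);cv2.imwrite("pics/c7.png",a[:,:,::-1])
b=cv2.resize(b[140:262,270:440],None,fx=4.5,fy=4.5,interpolation=2);cv2.imwrite("pics/c7t.png",b[:,:,::-1])
```

```text
(np.float64(0.5456280949594028), np.float64(-0.19608932267279824), np.float64(0.2222722551660713), np.float64(-0.824642906981305)) [-7.78678874e-03  2.05259940e-01 -2.11053597e-01  1.00511047e-04
 -1.15313503e+00  7.53899956e-01]
scene basket_1 [([312.0, 204.0, 355.0, 267.0], 0.92), ([317.0, 124.0, 351.0, 178.0], 0.4)]
top basket_1 [([404.0, 219.0, 437.0, 239.0], 0.76)]
```

View pics/c7t.png

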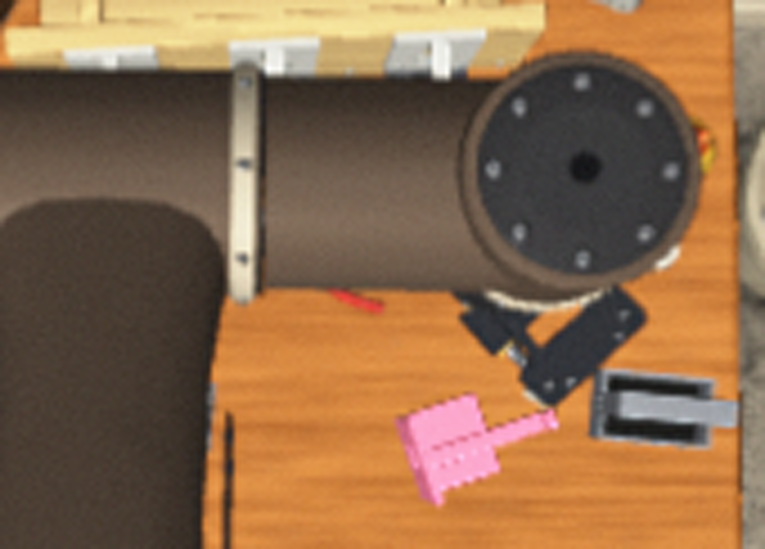

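View pics/c7.png

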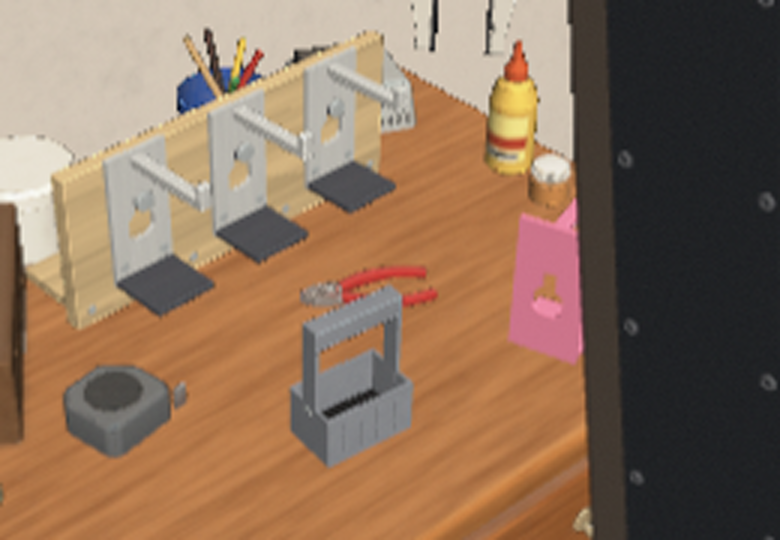

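Run:
```python
from fit import *
S3=lambda p:(np.array(p,float)+.5)/3-.5+[215,110]
T7=lambda p:(np.array(p,float)+.5)/4.5-.5+[270,140]
L=[((-25,40,0),330,464),((-25,-40,0),411,424),((25,40,0),293,430),((-25,40,45),328,420),((-25,-40,45),411,382),((25,40,45),290,397),((-9,40,100),316,350),((-9,-40,100),401,310),((-9,-40,118),401,293),((9,-40,118),388,288),((9,40,118),303,323)]
b1=[("scene",m,S3((u,v))) for m,u,v in L]
t1=[("top",(0,40,118),T((297,151))),("top",(0,-40,118),T((388,154))),("top",(25,40,45),T((308,125))),("top",(25,-40,45),T((388,133))),("top",(-25,-40,45),T((384,182))),("top",(-25,40,45),T((302,177)))]
for P in(b1,t1,b1+t1):
    x,r=fit(P,(.44,.01,0));print(x);
print(r.T)
t2=[("top",(0,40,118),T7((619,405))),("top",(0,-40,118),T7((738,413))),("top",(25,40,45),T7((597,370))),("top",(25,-40,45),T7((715,378))),("top",(-25,-40,45),T7((712,447))),("top",(-25,40,45),T7((590,437)))]
x,r=fit(t2,(.44,-.37,0));print(x);print(r.T)
```

```text
[ 0.4467  0.0033 -0.0606]
[ 0.4417  0.0042 -0.0635]
[ 0.4449  0.0043 -0.0608]
[[-0.1224  0.1331 -0.7802  0.6633  0.8522  0.0466  0.3566  0.5406  0.812
   0.0535 -0.2636  0.3341 -0.8166 -0.5681  0.2053  0.3709  0.1508]
 [ 1.4882  0.3976  0.6608  1.3318 -0.2351 -3.0031  1.7635  1.3953  0.7116
  -1.5446  0.1057 -1.0781 -0.2075 -1.0333 -1.7865 -0.9238 -1.1081]]
[ 0.4458 -0.3489 -0.0707]
[[-0.1935 -0.4065  0.9623 -0.4034 -0.6834  1.5141]
 [-0.1782 -0.0396 -0.2366 -0.1833  0.1517  0.5621]]
```

Run:
```python
from mv import *
g=off((.449,-.349,-.07),0,.02);y=-np.pi/2-.07
rows(cur(),[(*g,.19,y),(*g,.09,y)])
```

```text
tx 0.133 ty 0.640 tz 0.127 twist 0.2597 (np.float64(0.4503988569467507), np.float64(-0.3290489799949344), 0.19, -1.6407963267948966)
tx -0.000 ty 0.000 tz 0.400 twist 0.0000 (np.float64(0.4503988569467507), np.float64(-0.3290489799949344), 0.09, -1.6407963267948966)
```

arm_command([
  {"tx":0.02,"ty":0.1,"tz":0.02,"twist":0.035},
  {"tx":0.05,"ty":0.22,"tz":0.04,"twist":0.07},
  {"tx":0.08,"ty":0.36,"tz":0.07,"twist":0.11},
  {"tx":0.11,"ty":0.5,"tz":0.1,"twist":0.15},
  {"tx":0.13,"ty":0.6,"tz":0.12,"twist":0.19},
  {"tx":0.133,"ty":0.64,"tz":0.127,"twist":0.23},
  {"tx":0.133,"ty":0.64,"tz":0.127,"twist":0.2597},
  {"tx":0.133,"ty":0.64,"tz":0.127,"twist":0.2597},
], claw=0.55)

```text
t: 31.43
eef_pos: [0.4491, -0.3295, 0.1895]
ee_rot: [3.141, 0.0, -1.648]
force: [-0.6, -0.0, 0.2]
width: 0.0483
gripper_force: 0.0
```

Run:
```python
from h import *
from mv import *
g=off((.449,-.349,-.07),0,.02);y=-np.pi/2-.07
c=cur();print(c);rows(c,[(*g,.09,y)])
a=save("scene","pics/s8.png");b=save("top","pics/t8.png")
o=np.zeros((560,790,3),np.uint8)
a=cv2.resize(a[120:260,370:475],None,fx=4,fy=4,interpolation=2);b=cv2.resize(b[180:260,350:440],None,fx=4,fy=4,interpolation=2)
o[:560,:420]=a;o[:320,425:785]=b;cv2.imwrite("pics/c8.png",o[:,:,::-1])
```

```text
(np.float64(0.4491477049245696), np.float64(-0.32947498699603206), np.float64(0.18947671844490732), np.float64(-1.648048278764778))
tx -0.002 ty -0.005 tz 0.398 twist -0.0023 (np.float64(0.4503988569467507), np.float64(-0.3290489799949344), 0.09, -1.6407963267948966)
```

View pics/c8.png

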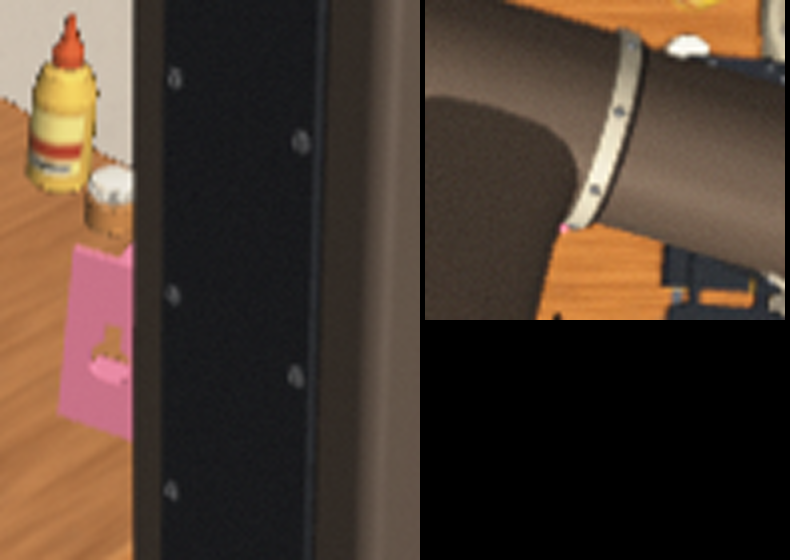

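arm_command([
  {"tx":-0.002,"ty":-0.004,"tz":0.1,"twist":0},
  {"tx":-0.002,"ty":-0.004,"tz":0.19,"twist":0},
  {"tx":-0.002,"ty":-0.004,"tz":0.26,"twist":0},
  {"tx":-0.002,"ty":-0.004,"tz":0.32,"twist":0},
  {"tx":-0.002,"ty":-0.004,"tz":0.36,"twist":0},
  {"tx":-0.002,"ty":-0.004,"tz":0.39,"twist":0},
  {"tx":-0.002,"ty":-0.004,"tz":0.398,"twist":0},
  {"tx":-0.002,"ty":-0.004,"tz":0.398,"twist":0},
])

```text
t: 32.2
eef_pos: [0.4509, -0.3282, 0.0902]
ee_rot: [3.141, -0.0, -1.643]
force: [-0.0, 0.2, -0.2]
width: 0.048
gripper_force: 0.0
```

arm_command([
  {"tx":0,"ty":0,"tz":0,"twist":0},
  {"tx":0,"ty":0,"tz":0,"twist":0},
  {"tx":0,"ty":0,"tz":0,"twist":0},
  {"tx":0,"ty":0,"tz":0,"twist":0},
  {"tx":0,"ty":0,"tz":0,"twist":0},
  {"tx":0,"ty":0,"tz":0,"twist":0},
  {"tx":0,"ty":0,"tz":0,"twist":0},
  {"tx":0,"ty":0,"tz":0,"twist":0},
], claw=0, grip_force=30)

```text
t: 32.87
eef_pos: [0.4509, -0.3283, 0.0906]
ee_rot: [-3.141, -0.0, -1.645]
force: [0.2, 0.7, 2.6]
width: 0.0179
gripper_force: 29.9
```

Run:
```python
from h import *
from mv import *
np.set_printoptions(precision=3,suppress=True)
S3=lambda p:(np.array(p,float)+.5)/3-.5+[215,110]
for p in[(185,38),(209,30),(242,33),(263,52)]:
    o,v=ray("scene",S3(p)); print(*[o+v*(x-o[0])/v[0] for x in(.75,.80)])
print(atz("top",(359,128),.1),atz("top",(359,97),.1))
B=(.693,-.0785,.051);y=B[2]-np.pi/2
c=cur();print(c);t=off(B,-.052,-.090);p=off(B,-.175,-.090)
rows(c,[(*c[:2],.165,c[3]),(.44,-.16,.165,y),(*p,.163,y),(*t,.163,y)])
```

```text
[ 0.75  -0.071  0.191] [ 0.8   -0.106  0.159]
[ 0.75  -0.097  0.19 ] [ 0.8   -0.133  0.158]
[ 0.75  -0.132  0.175] [ 0.8   -0.17   0.142]
[ 0.75  -0.155  0.148] [ 0.8   -0.194  0.114]
[ 0.763 -0.166  0.1  ] [ 0.863 -0.167  0.1  ]
(np.float64(0.45092679659781887), np.float64(-0.3283277397009804), np.float64(0.09058696703671754), np.float64(-1.6445130544600186))
tx -0.000 ty 0.000 tz -0.298 twist 0.0000 (np.float64(0.45092679659781887), np.float64(-0.3283277397009804), 0.165, np.float64(-1.6445130544600186))
tx -0.668 ty 0.093 tz -0.000 twist -0.0397 (0.44, -0.16, 0.165, -1.5197963267948966)
tx 0.086 ty -0.327 tz 0.008 twist 0.0000 (np.float64(0.5228155486684389), np.float64(-0.177304111882935), 0.163, -1.5197963267948966)
tx -0.000 ty -0.492 tz -0.000 twist 0.0000 (np.float64(0.6456556218370881), np.float64(-0.171033830874806), 0.163, -1.5197963267948966)
```

Run:
```python
from mv import *
B=(.693,-.0785,.051);y=B[2]-np.pi/2
c=cur();t=off(B,-.052,-.090);p=off(B,-.175,-.090)
rows(c,[(*c[:2],.26,c[3]),(*p,.26,y),(*p,.163,y)])
```

```text
tx -0.000 ty 0.000 tz -0.678 twist 0.0000 (np.float64(0.45092679659781887), np.float64(-0.3283277397009804), 0.26, np.float64(-1.6445130544600186))
tx -0.624 ty -0.242 tz -0.000 twist -0.0397 (np.float64(0.5228155486684389), np.float64(-0.177304111882935), 0.26, -1.5197963267948966)
tx 0.000 ty -0.000 tz 0.388 twist 0.0000 (np.float64(0.5228155486684389), np.float64(-0.177304111882935), 0.163, -1.5197963267948966)
```

arm_command([
  {"tx":0,"ty":0,"tz":-0.04,"twist":0},
  {"tx":0,"ty":0,"tz":-0.13,"twist":0},
  {"tx":0,"ty":0,"tz":-0.25,"twist":0},
  {"tx":0,"ty":0,"tz":-0.38,"twist":0},
  {"tx":0,"ty":0,"tz":-0.5,"twist":0},
  {"tx":0,"ty":0,"tz":-0.6,"twist":0},
  {"tx":0,"ty":0,"tz":-0.66,"twist":0},
  {"tx":0,"ty":0,"tz":-0.678,"twist":0},
])

```text
t: 33.53
eef_pos: [0.4515, -0.3289, 0.2636]
ee_rot: [-3.137, -0.002, -1.644]
force: [-0.1, -0.2, -0.8]
width: 0.0185
gripper_force: 29.9
```

arm_command([
  {"tx":-0.05,"ty":-0.02,"tz":0,"twist":-0.005},
  {"tx":-0.14,"ty":-0.05,"tz":0,"twist":-0.01},
  {"tx":-0.25,"ty":-0.09,"tz":0,"twist":-0.015},
  {"tx":-0.37,"ty":-0.14,"tz":0,"twist":-0.02},
  {"tx":-0.48,"ty":-0.19,"tz":0,"twist":-0.03},
  {"tx":-0.57,"ty":-0.22,"tz":0,"twist":-0.04},
  {"tx":-0.62,"ty":-0.24,"tz":0,"twist":-0.04},
  {"tx":-0.624,"ty":-0.242,"tz":0,"twist":-0.04},
])

```text
t: 34.2
eef_pos: [0.5229, -0.1752, 0.2589]
ee_rot: [3.14, 0.001, -1.517]
force: [0.0, -0.2, -1.5]
width: 0.0178
gripper_force: 29.9
```

arm_command([
  {"tx":0,"ty":0,"tz":0.04,"twist":0},
  {"tx":0,"ty":0,"tz":0.1,"twist":0},
  {"tx":0,"ty":0,"tz":0.18,"twist":0},
  {"tx":0,"ty":0,"tz":0.26,"twist":0},
  {"tx":0,"ty":0,"tz":0.33,"twist":0},
  {"tx":0,"ty":0,"tz":0.37,"twist":0},
  {"tx":0,"ty":0,"tz":0.388,"twist":0},
  {"tx":0,"ty":0,"tz":0.388,"twist":0},
])

```text
t: 34.87
eef_pos: [0.5216, -0.1778, 0.1616]
ee_rot: [3.139, 0.0, -1.52]
force: [0.8, 0.2, -0.8]
width: 0.0179
gripper_force: 29.9
```

Run:
```python
from h import *
from mv import *
B=(.693,-.0785,.051);y=B[2]-np.pi/2
c=cur();t=off(B,-.052,-.090);print(c)
rows(c,[(*t,.163,y)])
save("scene","pics/s9.png");save("top","pics/t9.png")
for n in("scene","top"): print(n,[(np.round(d["rect"]).tolist(),round(d["score"],2)) for d in boxes_of("basket_1",n)])
cc,s=np.cos(y),np.sin(y)
th=B[2];ce=np.array(c[:2])+[ .020*np.sin(th),-.020*np.cos(th)]
print(proj("scene",[(ce[0]+np.cos(th)*a-np.sin(th)*b,ce[1]+np.sin(th)*a+np.cos(th)*b,c[2]-.09+h) for a in(-.025,.025) for b in(-.04,.04) for h in(0,.118)]).round())
```

```text
(np.float64(0.5215985157886818), np.float64(-0.17781978669351836), np.float64(0.1616080292210955), np.float64(-1.5200949986530847))
tx -0.002 ty -0.497 tz -0.006 twist -0.0001 (np.float64(0.6456556218370881), np.float64(-0.171033830874806), 0.163, -1.5197963267948966)
scene [([312.0, 203.0, 354.0, 266.0], 0.83), ([354.0, 143.0, 389.0, 190.0], 0.64), ([283.0, 144.0, 320.0, 199.0], 0.28)]
top [([311.0, 227.0, 318.0, 237.0], 0.43)]
[[389. 179.]
 [393. 139.]
 [368. 191.]
 [371. 151.]
 [375. 171.]
 [378. 132.]
 [353. 183.]
 [355. 143.]]
```

arm_command([
  {"tx":0,"ty":-0.03,"tz":-0.006,"twist":0},
  {"tx":-0.002,"ty":-0.08,"tz":-0.006,"twist":0},
  {"tx":-0.002,"ty":-0.14,"tz":-0.006,"twist":0},
  {"tx":-0.002,"ty":-0.19,"tz":-0.006,"twist":0},
  {"tx":-0.002,"ty":-0.23,"tz":-0.006,"twist":0},
  {"tx":-0.002,"ty":-0.25,"tz":-0.006,"twist":0},
  {"tx":-0.002,"ty":-0.26,"tz":-0.006,"twist":0},
  {"tx":-0.002,"ty":-0.26,"tz":-0.006,"twist":0},
])

```text
t: 35.73
eef_pos: [0.5878, -0.1732, 0.164]
ee_rot: [3.141, 0.0, -1.519]
force: [-0.6, -0.3, -0.6]
width: 0.0176
gripper_force: 29.9
```

arm_command([
  {"tx":0,"ty":-0.03,"tz":0,"twist":0},
  {"tx":0,"ty":-0.07,"tz":0,"twist":0},
  {"tx":0,"ty":-0.11,"tz":0,"twist":0},
  {"tx":0,"ty":-0.15,"tz":0,"twist":0},
  {"tx":0,"ty":-0.19,"tz":0,"twist":0},
  {"tx":0,"ty":-0.22,"tz":0,"twist":0},
  {"tx":0,"ty":-0.237,"tz":0,"twist":0},
  {"tx":0,"ty":-0.237,"tz":0,"twist":0},
])

```text
t: 36.4
eef_pos: [0.6474, -0.1702, 0.1638]
ee_rot: [3.141, -0.0, -1.519]
force: [-0.5, 0.3, -0.4]
width: 0.0178
gripper_force: 29.9
```

arm_command([
  {"tx":0,"ty":0,"tz":0.02,"twist":0},
  {"tx":0,"ty":0,"tz":0.04,"twist":0},
  {"tx":0,"ty":0,"tz":0.06,"twist":0},
  {"tx":0,"ty":0,"tz":0.075,"twist":0},
  {"tx":0,"ty":0,"tz":0.088,"twist":0},
  {"tx":0,"ty":0,"tz":0.096,"twist":0},
  {"tx":0,"ty":0,"tz":0.1,"twist":0},
  {"tx":0,"ty":0,"tz":0.1,"twist":0},
])

```text
t: 37.07
eef_pos: [0.6465, -0.1703, 0.1394]
ee_rot: [3.142, -0.0, -1.519]
force: [-0.2, -0.4, -1.1]
width: 0.0178
gripper_force: 29.9
```

arm_command([
  {"tx":0,"ty":0,"tz":0.002,"twist":0},
  {"tx":0,"ty":0,"tz":0.004,"twist":0},
  {"tx":0,"ty":0,"tz":0.006,"twist":0},
  {"tx":0,"ty":0,"tz":0.006,"twist":0},
  {"tx":0,"ty":0,"tz":0.006,"twist":0},
  {"tx":0,"ty":0,"tz":0.006,"twist":0},
  {"tx":0,"ty":0,"tz":0.006,"twist":0},
  {"tx":0,"ty":0,"tz":0.006,"twist":0},
])

```text
t: 37.73
eef_pos: [0.6468, -0.1704, 0.1389]
ee_rot: [-3.141, -0.0, -1.519]
force: [-1.8, 0.8, 5.9]
width: 0.018
gripper_force: 29.9
```

arm_command([
  {"tx":0,"ty":0,"tz":-0.003,"twist":0},
  {"tx":0,"ty":0,"tz":-0.003,"twist":0},
  {"tx":0,"ty":0,"tz":-0.003,"twist":0},
  {"tx":0,"ty":0,"tz":-0.003,"twist":0},
  {"tx":0,"ty":0,"tz":-0.003,"twist":0},
  {"tx":0,"ty":0,"tz":-0.02,"twist":0},
  {"tx":0,"ty":0,"tz":-0.05,"twist":0},
  {"tx":0,"ty":0,"tz":-0.09,"twist":0},
], claw=0.36)

```text
t: 38.4
eef_pos: [0.6463, -0.1702, 0.1605]
ee_rot: [3.14, 0.0, -1.519]
force: [0.6, 0.4, 0.2]
width: 0.031
gripper_force: 0.0
```

arm_command([
  {"tx":0,"ty":0,"tz":-0.05,"twist":0},
  {"tx":0,"ty":0,"tz":-0.11,"twist":0},
  {"tx":0,"ty":0,"tz":-0.18,"twist":0},
  {"tx":0,"ty":0,"tz":-0.24,"twist":0},
  {"tx":0,"ty":0.1,"tz":-0.25,"twist":0},
  {"tx":0,"ty":0.25,"tz":-0.25,"twist":0},
  {"tx":0,"ty":0.4,"tz":-0.25,"twist":0},
  {"tx":0,"ty":0.4,"tz":-0.25,"twist":0},
])

```text
t: 39.07
eef_pos: [0.5411, -0.1756, 0.2244]
ee_rot: [3.141, 0.001, -1.52]
force: [-1.0, -0.4, -0.9]
width: 0.0312
gripper_force: 0.0
```

Run:
```python
from h import *
from mv import *
save("scene","pics/s10.png");save("top","pics/t10.png")
a=cv2.imread("pics/s7.png").astype(int);b=cv2.imread("pics/s10.png");d=np.abs(a-b).max(2)
print("basket1 diff",(d[200:268,308:358]>40).mean())
for n in("scene","top"): print(n,[(np.round(d["rect"]).tolist(),round(d["score"],2)) for d in boxes_of("basket_1",n)])
B=(.693,-.0785,.051);ce=off((*off(B,-.050,-.110),B[2]),0,0)
print(proj("scene",[(*off((*ce,B[2]),a,b),.049+h) for a in(-.025,.025) for b in(-.04,.04) for h in(0,.118)]).round())
g=off((.4455,.004,-.061),0,.02);y=-np.pi/2-.061
c=cur();print(c);rows(c,[(*g,.21,y),(*g,.09,y)])
```

```text
basket1 diff 0.0
scene [([321.0, 126.0, 352.0, 179.0], 0.9), ([311.0, 203.0, 354.0, 265.0], 0.86)]
top [([307.0, 226.0, 318.0, 238.0], 0.65), ([269.0, 129.0, 391.0, 161.0], 0.17)]
[[353. 167.]
 [355. 129.]
 [332. 178.]
 [333. 140.]
 [340. 160.]
 [341. 122.]
 [319. 171.]
 [319. 132.]]
(np.float64(0.547624193505761), np.float64(-0.17548514781041058), np.float64(0.22411420339707577), np.float64(-1.5187883027164997))
tx -0.818 ty 0.362 tz 0.056 twist 0.0360 (np.float64(0.44671924353742026), np.float64(0.023962801536769808), 0.21, -1.6317963267948965)
tx -0.000 ty 0.000 tz 0.480 twist 0.0000 (np.float64(0.44671924353742026), np.float64(0.023962801536769808), 0.09, -1.6317963267948965)
```

arm_command([
  {"tx":-0.08,"ty":0.04,"tz":0,"twist":0.01},
  {"tx":-0.2,"ty":0.09,"tz":0.01,"twist":0.02},
  {"tx":-0.34,"ty":0.15,"tz":0.02,"twist":0.03},
  {"tx":-0.48,"ty":0.21,"tz":0.03,"twist":0.036},
  {"tx":-0.62,"ty":0.28,"tz":0.04,"twist":0.036},
  {"tx":-0.74,"ty":0.33,"tz":0.05,"twist":0.036},
  {"tx":-0.818,"ty":0.362,"tz":0.056,"twist":0.036},
  {"tx":-0.818,"ty":0.362,"tz":0.056,"twist":0.036},
], claw=0.55)

```text
t: 39.93
eef_pos: [0.4454, 0.0271, 0.2091]
ee_rot: [-3.141, 0.001, -1.629]
force: [1.0, -0.2, -0.6]
width: 0.0482
gripper_force: 0.0
```

Run:
```python
from h import *
from mv import *
save("scene","pics/s11.png")
a=cv2.imread("pics/s7.png").astype(int);b=cv2.imread("pics/s11.png");d=np.abs(a-b).max(2)
print("basket1 diff",(d[230:268,308:358]>40).mean(),(d[200:268,308:358]>40).mean())
g=off((.4455,.004,-.061),0,.02);y=-np.pi/2-.061
c=cur();print(c);rows(c,[(*g,.09,y)])
```

```text
basket1 diff 0.0 0.001176470588235294
(np.float64(0.446158899999652), np.float64(0.026132363430633482), np.float64(0.2092636182015275), np.float64(-1.6284360931740918))
tx 0.009 ty -0.003 tz 0.477 twist 0.0011 (np.float64(0.44671924353742026), np.float64(0.023962801536769808), 0.09, -1.6317963267948965)
```

arm_command([
  {"tx":0.006,"ty":-0.002,"tz":0.12,"twist":0.001},
  {"tx":0.006,"ty":-0.002,"tz":0.24,"twist":0.001},
  {"tx":0.006,"ty":-0.002,"tz":0.33,"twist":0.001},
  {"tx":0.006,"ty":-0.002,"tz":0.4,"twist":0.001},
  {"tx":0.006,"ty":-0.002,"tz":0.44,"twist":0.001},
  {"tx":0.006,"ty":-0.002,"tz":0.47,"twist":0.001},
  {"tx":0.006,"ty":-0.002,"tz":0.477,"twist":0.001},
  {"tx":0.006,"ty":-0.002,"tz":0.477,"twist":0.001},
])

```text
t: 40.65
eef_pos: [0.4467, 0.0223, 0.0893]
ee_rot: [3.141, -0.001, -1.636]
force: [-0.0, -0.3, 0.1]
width: 0.0485
gripper_force: 0.0
```

arm_command([
  {"tx":0,"ty":0,"tz":0,"twist":0},
  {"tx":0,"ty":0,"tz":0,"twist":0},
  {"tx":0,"ty":0,"tz":0,"twist":0},
  {"tx":0,"ty":0,"tz":0,"twist":0},
  {"tx":0,"ty":0,"tz":0,"twist":0},
  {"tx":0,"ty":0,"tz":0,"twist":0},
  {"tx":0,"ty":0,"tz":0,"twist":0},
  {"tx":0,"ty":0,"tz":0,"twist":0},
], claw=0, grip_force=30)

```text
t: 41.32
eef_pos: [0.4465, 0.0228, 0.0899]
ee_rot: [-3.141, 0.0, -1.635]
force: [0.5, 0.7, 3.0]
width: 0.0177
gripper_force: 29.9
```

Run:
```python
from mv import *
B=(.693,-.0785,.051);y=B[2]-np.pi/2
c=cur();print(c);p=off(B,-.175,.130);t=off(B,-.052,.130)
rows(c,[(*c[:2],.18,c[3]),(*p,.164,y),(*t,.164,y)])
```

```text
(np.float64(0.446504655794724), np.float64(0.02281059687639579), np.float64(0.08985450312088497), np.float64(-1.6350353749983655))
tx -0.000 ty 0.000 tz -0.361 twist 0.0000 (np.float64(0.446504655794724), np.float64(0.02281059687639579), 0.18, np.float64(-1.6350353749983655))
tx -0.095 ty -0.255 tz 0.064 twist -0.0367 (np.float64(0.5116004119059319), np.float64(0.042409840126031134), 0.164, -1.5197963267948966)
tx 0.000 ty -0.492 tz -0.000 twist 0.0000 (np.float64(0.6344404850745811), np.float64(0.048680121134160106), 0.164, -1.5197963267948966)
```

arm_command([
  {"tx":0,"ty":0,"tz":-0.03,"twist":0},
  {"tx":0,"ty":0,"tz":-0.09,"twist":0},
  {"tx":0,"ty":0,"tz":-0.16,"twist":0},
  {"tx":0,"ty":0,"tz":-0.23,"twist":0},
  {"tx":0,"ty":0,"tz":-0.3,"twist":0},
  {"tx":0,"ty":0,"tz":-0.34,"twist":0},
  {"tx":0,"ty":0,"tz":-0.361,"twist":0},
  {"tx":0,"ty":0,"tz":-0.361,"twist":0},
])

```text
t: 41.98
eef_pos: [0.4465, 0.0227, 0.1809]
ee_rot: [-3.14, 0.001, -1.635]
force: [0.3, 0.3, -1.2]
width: 0.0178
gripper_force: 29.9
```

arm_command([
  {"tx":-0.01,"ty":-0.02,"tz":0,"twist":-0.005},
  {"tx":-0.03,"ty":-0.06,"tz":0.01,"twist":-0.01},
  {"tx":-0.05,"ty":-0.12,"tz":0.03,"twist":-0.017},
  {"tx":-0.07,"ty":-0.17,"tz":0.04,"twist":-0.025},
  {"tx":-0.08,"ty":-0.22,"tz":0.06,"twist":-0.032},
  {"tx":-0.09,"ty":-0.25,"tz":0.064,"twist":-0.0367},
  {"tx":-0.095,"ty":-0.255,"tz":0.064,"twist":-0.0367},
  {"tx":-0.095,"ty":-0.255,"tz":0.064,"twist":-0.0367},
])

```text
t: 42.65
eef_pos: [0.5114, 0.0422, 0.1628]
ee_rot: [3.14, -0.001, -1.52]
force: [-0.5, 0.2, -1.3]
width: 0.0177
gripper_force: 29.9
```

Run:
```python
from h import *
from mv import *
B=(.693,-.0785,.051);y=B[2]-np.pi/2
c=cur();t=off(B,-.052,.130);print(c)
rows(c,[(*t,.164,y)])
save("scene","pics/s12.png")
print([(np.round(d["rect"]).tolist(),round(d["score"],2)) for d in boxes_of("basket_1","scene")])
ce=off((*c[:2],B[2]),0,-.019)
print(proj("scene",[(*off((*ce,B[2]),a,b),c[2]-.09+h) for a in(-.025,.025) for b in(-.04,.04) for h in(0,.118)]).round())
```

```text
(np.float64(0.5113811362371998), np.float64(0.04223417511370949), np.float64(0.16277434615864803), np.float64(-1.520399140423061))
tx -0.001 ty -0.493 tz -0.005 twist -0.0002 (np.float64(0.6344404850745811), np.float64(0.048680121134160106), 0.164, -1.5197963267948966)
[([324.0, 129.0, 355.0, 169.0], 0.64), ([284.0, 180.0, 327.0, 230.0], 0.62), ([252.0, 154.0, 287.0, 217.0], 0.3)]
[[327. 215.]
 [327. 173.]
 [301. 230.]
 [300. 187.]
 [312. 206.]
 [312. 164.]
 [287. 220.]
 [284. 178.]]
```

Matches prediction; push in.

arm_command([
  {"tx":0,"ty":-0.03,"tz":-0.005,"twist":0},
  {"tx":0,"ty":-0.08,"tz":-0.005,"twist":0},
  {"tx":0,"ty":-0.14,"tz":-0.005,"twist":0},
  {"tx":0,"ty":-0.19,"tz":-0.005,"twist":0},
  {"tx":0,"ty":-0.23,"tz":-0.005,"twist":0},
  {"tx":0,"ty":-0.25,"tz":-0.005,"twist":0},
  {"tx":0,"ty":-0.26,"tz":-0.005,"twist":0},
  {"tx":0,"ty":-0.26,"tz":-0.005,"twist":0},
])

```text
t: 43.42
eef_pos: [0.5763, 0.0454, 0.165]
ee_rot: [3.141, -0.0, -1.52]
force: [-0.4, -0.8, -2.1]
width: 0.0178
gripper_force: 29.9
```

arm_command([
  {"tx":0,"ty":-0.03,"tz":0,"twist":0},
  {"tx":0,"ty":-0.07,"tz":0,"twist":0},
  {"tx":0,"ty":-0.11,"tz":0,"twist":0},
  {"tx":0,"ty":-0.15,"tz":0,"twist":0},
  {"tx":0,"ty":-0.19,"tz":0,"twist":0},
  {"tx":0,"ty":-0.22,"tz":0,"twist":0},
  {"tx":0,"ty":-0.233,"tz":0,"twist":0},
  {"tx":0,"ty":-0.233,"tz":0,"twist":0},
])

```text
t: 44.08
eef_pos: [0.6351, 0.0484, 0.1645]
ee_rot: [3.141, -0.0, -1.52]
force: [0.0, 0.1, -0.7]
width: 0.0177
gripper_force: 29.9
```

arm_command([
  {"tx":0,"ty":0,"tz":0.02,"twist":0},
  {"tx":0,"ty":0,"tz":0.04,"twist":0},
  {"tx":0,"ty":0,"tz":0.06,"twist":0},
  {"tx":0,"ty":0,"tz":0.075,"twist":0},
  {"tx":0,"ty":0,"tz":0.088,"twist":0},
  {"tx":0,"ty":0,"tz":0.094,"twist":0},
  {"tx":0,"ty":0,"tz":0.098,"twist":0},
  {"tx":0,"ty":0,"tz":0.098,"twist":0},
])

```text
t: 44.75
eef_pos: [0.6343, 0.0484, 0.1404]
ee_rot: [3.141, -0.0, -1.52]
force: [0.5, 0.2, -1.5]
width: 0.0176
gripper_force: 29.9
```

arm_command([
  {"tx":0,"ty":0,"tz":0.002,"twist":0},
  {"tx":0,"ty":0,"tz":0.004,"twist":0},
  {"tx":0,"ty":0,"tz":0.006,"twist":0},
  {"tx":0,"ty":0,"tz":0.008,"twist":0},
  {"tx":0,"ty":0,"tz":0.008,"twist":0},
  {"tx":0,"ty":0,"tz":0.008,"twist":0},
  {"tx":0,"ty":0,"tz":0.008,"twist":0},
  {"tx":0,"ty":0,"tz":0.008,"twist":0},
])

```text
t: 45.42
eef_pos: [0.6344, 0.0485, 0.1386]
ee_rot: [-3.142, 0.0, -1.52]
force: [-0.3, 0.0, -1.5]
width: 0.0178
gripper_force: 29.9
```

arm_command([
  {"tx":0,"ty":0,"tz":0.002,"twist":0},
  {"tx":0,"ty":0,"tz":0.004,"twist":0},
  {"tx":0,"ty":0,"tz":0.006,"twist":0},
  {"tx":0,"ty":0,"tz":0.006,"twist":0},
  {"tx":0,"ty":0,"tz":0.006,"twist":0},
  {"tx":0,"ty":0,"tz":0.006,"twist":0},
  {"tx":0,"ty":0,"tz":0.006,"twist":0},
  {"tx":0,"ty":0,"tz":0.006,"twist":0},
])

```text
t: 46.08
eef_pos: [0.6345, 0.0484, 0.1381]
ee_rot: [-3.141, -0.0, -1.52]
force: [-4.3, 1.3, 6.0]
width: 0.0179
gripper_force: 29.9
```

Contact; release and withdraw, swinging clear for a last look.

arm_command([
  {"tx":0,"ty":0,"tz":-0.003,"twist":0},
  {"tx":0,"ty":0,"tz":-0.003,"twist":0},
  {"tx":0,"ty":0,"tz":-0.003,"twist":0},
  {"tx":0,"ty":0,"tz":-0.003,"twist":0},
  {"tx":0,"ty":0,"tz":-0.003,"twist":0},
  {"tx":0,"ty":0,"tz":-0.02,"twist":0},
  {"tx":0,"ty":0,"tz":-0.05,"twist":0},
  {"tx":0,"ty":0,"tz":-0.09,"twist":0},
], claw=0.36)

```text
t: 46.75
eef_pos: [0.6341, 0.0483, 0.1598]
ee_rot: [3.14, -0.0, -1.52]
force: [0.1, 0.1, 0.2]
width: 0.032
gripper_force: 0.0
```

arm_command([
  {"tx":0,"ty":0,"tz":-0.05,"twist":0},
  {"tx":0,"ty":0,"tz":-0.11,"twist":0},
  {"tx":0,"ty":0,"tz":-0.18,"twist":0},
  {"tx":0,"ty":0,"tz":-0.25,"twist":0},
  {"tx":0,"ty":0.1,"tz":-0.3,"twist":0},
  {"tx":0,"ty":0.25,"tz":-0.3,"twist":0},
  {"tx":0,"ty":0.4,"tz":-0.3,"twist":0},
  {"tx":0,"ty":0.5,"tz":-0.3,"twist":0},
])

```text
t: 47.42
eef_pos: [0.5072, 0.0416, 0.2358]
ee_rot: [-3.141, 0.001, -1.52]
force: [-1.4, 0.4, -0.1]
width: 0.0315
gripper_force: 0.0
```

arm_command([
  {"tx":0.15,"ty":0,"tz":0,"twist":0},
  {"tx":0.3,"ty":0,"tz":0,"twist":0},
  {"tx":0.45,"ty":0,"tz":0,"twist":0},
  {"tx":0.6,"ty":0,"tz":0,"twist":0},
  {"tx":0.75,"ty":0,"tz":0,"twist":0},
  {"tx":0.85,"ty":0,"tz":0,"twist":0},
  {"tx":0.9,"ty":0,"tz":0,"twist":0},
  {"tx":0.9,"ty":0,"tz":0,"twist":0},
])

```text
t: 48.08
eef_pos: [0.521, -0.1848, 0.2353]
ee_rot: [-3.141, -0.0, -1.523]
force: [0.4, 0.7, 1.1]
width: 0.0314
gripper_force: 0.0
```

Run:
```python
from h import *
a=save("scene","pics/s13.png");b=save("top","pics/t13.png");print(get_state()["eef_pos"])
a=cv2.resize(a[110:270,220:350],None,fx=3.3,fy=3.3,interpolation=2);b=cv2.resize(b[130:230,270:400],None,fx=2.7,fy=2.7,interpolation=2)
o=np.zeros((528,795,3),np.uint8);o[:528,:429]=a;o[:270,435:786]=b;cv2.imwrite("pics/c13.png",o[:,:,::-1])
```

```text
[ 0.52100875 -0.18268541  0.23510643]
```

View pics/c13.png

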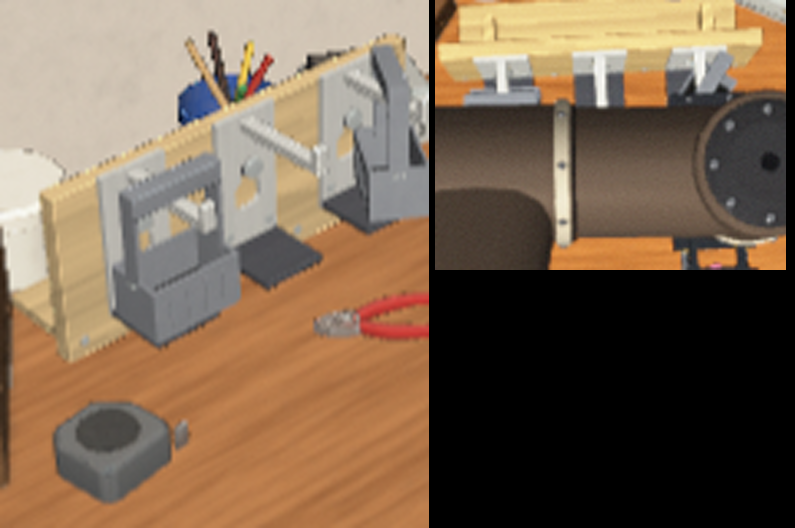

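arm_command([
  {"tx":-0.1,"ty":0.05,"tz":-0.1,"twist":0},
  {"tx":-0.25,"ty":0.1,"tz":-0.1,"twist":0},
  {"tx":-0.4,"ty":0.15,"tz":-0.1,"twist":0},
  {"tx":-0.55,"ty":0.15,"tz":-0.1,"twist":0},
  {"tx":-0.7,"ty":0.15,"tz":-0.1,"twist":0},
  {"tx":-0.85,"ty":0.15,"tz":-0.1,"twist":0},
  {"tx":-1,"ty":0.15,"tz":-0.1,"twist":0},
  {"tx":-1,"ty":0.15,"tz":-0.1,"twist":0},
])

```text
t: 48.85
eef_pos: [0.4703, 0.0712, 0.2603]
ee_rot: [-3.14, 0.002, -1.514]
force: [0.0, 0.0, 0.3]
width: 0.0316
gripper_force: 0.0
```

arm_command([
  {"tx":-0.15,"ty":0,"tz":0,"twist":0},
  {"tx":-0.3,"ty":0,"tz":0,"twist":0},
  {"tx":-0.45,"ty":0,"tz":0,"twist":0},
  {"tx":-0.6,"ty":0,"tz":0,"twist":0},
  {"tx":-0.75,"ty":0,"tz":0,"twist":0},
  {"tx":-0.8,"ty":0,"tz":0,"twist":0},
  {"tx":-0.8,"ty":0,"tz":0,"twist":0},
  {"tx":-0.8,"ty":0,"tz":0,"twist":0},
])

```text
t: 49.52
eef_pos: [0.4596, 0.2663, 0.2595]
ee_rot: [3.141, -0.0, -1.517]
force: [-0.1, 0.2, 0.6]
width: 0.0313
gripper_force: 0.0
```

```bash
cat > sil.py <<'E'
from fit import *
from scipy.optimize import minimize
def boxpts(x0,x1,y0,y1,z0,z1): return np.array([(x,y,z) for x in(x0,x1) for y in(y0,y1) for z in(z0,z1)],float)
parts=[boxpts(-25,25,-40,40,0,45),boxpts(-9,9,-40,40,100,118),boxpts(-9,9,36,40,45,100),boxpts(-9,9,-40,-36,45,100)]
def sil(n,p,z):
    m=np.zeros((1600,2560),np.uint8)
    for P in parts:
        Q=place(p,P);Q[:,2]+=z
        cv2.fillConvexPoly(m,cv2.convexHull(((proj(n,Q)+.5)*4).astype(np.int32)),1)
    return cv2.resize(m.astype(np.float32),(640,400),interpolation=cv2.INTER_AREA)
E
python3 - <<'E'
from sil import *
from mv import off
print(get_state()["eef_pos"])
R={}
for n in("scene","top"):
    save(n,f"pics/{n}14.png")
    for d in regions_of("basket_1",n):
        print(n,np.round(d["rect"]).tolist(),round(d["score"],2),d["region"].sum())
        if d["rect"][0]>(310 if n=="scene" else 340) and n not in R: R[n]=d["region"].astype(np.float32)
B=(.693,-.0785,.051);c0=off(B,-.05,-.11)
best=[]
for yaw in np.arange(-1.5,1.6,.2):
    def f(p): return sum(1-np.minimum(s:=sil(n,p,.049),M).sum()/np.maximum(s,M).sum() for n,M in R.items())
    best.append((f((*c0,yaw)),yaw))
best.sort();print(best[:4])
for _,y in best[:3]:
    r=minimize(f,(*c0,y),method="Nelder-Mead",options=dict(initial_simplex=[(*c0,y),(c0[0]+.01,c0[1],y),(c0[0],c0[1]+.01,y),(*c0,y+.15)],maxiter=80))
    d=r.x[:2]-off(B,-.0025,-.11);c,s=np.cos(.051),np.sin(.051)
    print(r.fun,r.x,"in bracket:",c*d[0]+s*d[1],-s*d[0]+c*d[1])
E
```

```text
[0.4596 0.2663 0.2595]
scene [256.0, 155.0, 294.0, 214.0] 0.66 1348
scene [324.0, 124.0, 353.0, 179.0] 0.58 859
top [358.0, 146.0, 383.0, 182.0] 0.85 415
top [281.0, 163.0, 310.0, 180.0] 0.68 416
top [354.0, 148.0, 380.0, 178.0] 0.56 272
[(np.float32(0.55012673), np.float64(0.8999999999999995)), (np.float32(0.6044037), np.float64(1.0999999999999996)), (np.float32(0.6219164), np.float64(0.6999999999999993)), (np.float32(0.7224658), np.float64(0.49999999999999956))]
0.3727104067802429 [ 0.6452 -0.1948  1.0217] in bracket: -0.05111537099071934 -0.003672310100238361
0.3742510676383972 [ 0.6457 -0.195   1.0321] in bracket: -0.05066688388661397 -0.003913196823831068
0.37656599283218384 [ 0.6445 -0.1941  1.0214] in bracket: -0.05184921356382375 -0.0029916662942577406
```

Run:
```python
from sil import *
from mv import off
a=save("scene","pics/s15.png").astype(int);b=cv2.imread("pics/s13.png")[:,:,::-1];c=cv2.imread("pics/scene14.png")[:,:,::-1]
for r in(np.s_[124:182,322:356],np.s_[150:216,254:296]): print(np.abs(a-b).max(2)[r].max(),np.abs(a-c).max(2)[r].max())
B=(.693,-.0785,.051)
R={n:[d["region"] for d in regions_of("basket_1",n) if d["rect"][0]<(300 if n=="scene" else 330)] for n in("scene","top")}
p=(*off(B,-.052,.11),.051)
for n,L in R.items():
    for M in L:
        s=sil(n,p,.049);print(n,np.minimum(s,M).sum()/np.maximum(s,M).sum())
p=(.6452,-.1948,1.0217)
for n in("scene","top"):
    for d in regions_of("basket_1",n)[:3]:
        s=sil(n,p,.049);M=d["region"];print(n,d["rect"],np.minimum(s,M).sum()/np.maximum(s,M).sum())
```

```text
35 8
156 86
top 0.7496668
scene [327.5, 124.9, 349.9, 176.9] 0.8841743
top [357.5, 146.2, 382.9, 182.1] 0.7596776
top [281.1, 162.6, 310.2, 179.7] 0.0
top [354.3, 148.0, 379.9, 178.2] 0.08077746
```

arm_command([
  {"tx":0,"ty":0.02,"tz":-0.2,"twist":0},
  {"tx":0,"ty":0.02,"tz":-0.3,"twist":0},
  {"tx":0,"ty":0.02,"tz":-0.4,"twist":0},
  {"tx":0,"ty":0.02,"tz":-0.4,"twist":0},
  {"tx":0,"ty":0.02,"tz":-0.4,"twist":0},
  {"tx":0,"ty":0.02,"tz":-0.4,"twist":0},
  {"tx":0,"ty":0.02,"tz":-0.4,"twist":0},
  {"tx":0,"ty":0.02,"tz":-0.4,"twist":0},
])

```text
t: 50.63
eef_pos: [0.4554, 0.2643, 0.3584]
ee_rot: [3.14, -0.001, -1.52]
force: [-0.3, 0.8, 0.0]
width: 0.0315
gripper_force: 0.0
```

Run:
```python
from sil import *
from mv import off
print(proj("scene",[get_state()["eef_pos"]]))
F=[save("scene","pics/s16.png").astype(int)]+[grab_frame("scene").astype(int) for _ in range(6)]
for i in(1,3,6):
    d=np.abs(F[i]-F[0]).max(2);print([( (d[r]>30).sum(),d[r].max()) for r in(np.s_[124:182,322:356],np.s_[150:216,254:296])])
d=np.abs(cv2.imread("pics/s13.png")[:,:,::-1].astype(int)-F[0]).max(2)[150:216,254:296]
ys,xs=np.where(d>40);print(len(ys),xs.min()+254 if len(xs) else 0,xs.max()+254,ys.min()+150,ys.max()+150)
B=(.693,-.0785,.051);p=(*off(B,-.052,.11),.051)
for n in("scene","top"):
    for d in regions_of("basket_1",n):
        s=sil(n,p,.049);M=d["region"];print(n,np.round(d["rect"]),np.minimum(s,M).sum()/np.maximum(s,M).sum())
```

```text
[[213.132  158.3495]]
[(np.int64(0), np.int64(4)), (np.int64(0), np.int64(6))]
[(np.int64(0), np.int64(5)), (np.int64(0), np.int64(5))]
[(np.int64(0), np.int64(8)), (np.int64(0), np.int64(5))]
115 254 295 150 178
scene [253. 155. 294. 213.] 0.8975164
scene [235. 233. 279. 265.] 0.0
top [358. 146. 383. 182.] 0.0
top [281. 163. 310. 180.] 0.7496668
top [354. 148. 380. 178.] 0.0
```

All still, both baskets are where they should be; hand in.

```bash
python3 -c "
from station import job_done;print(job_done())"
```

```text
the job is handed in; nothing more can be done
None
```

I handed the job in at about 51 s with all three brackets on their studs and both baskets hung (left and right brackets); no verdict came back, the right basket ended up turned about 1 rad on its arm but within limits by my fit, and bracket_2 was knocked round while I carried bracket_1 and then re-gripped and mounted.

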